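# Run the veneered blocks through the roller press with the push stick

### The job

Raise the sliding guard at the mouth of the roller press fully, then run every veneered block through the press: set it on the bed at the right-hand (guard) side and drive it in under the hood and out the far side with the push stick, with your fingers off any block that is between the rollers and without ever lifting a block over or round the press. Put each pressed block in the slatted crate on the left, and finish with the push stick lying back in its tray, the guard slid fully down again and the sanding block and masking tape left where they are.

Things in the scene. Friction and masses are not known exactly. Their poses are not given: they have to be found in the camera images.
- press: grey bench roller press, fixed. Origin on the bench under the roller line; z up, +y = feed direction (to the robot's left, give or take 0.12 rad), x across. Steel bed, top 36 mm above the bench, 130 mm wide, y = -140 to +170 mm. Hood and side frames cover y = -40 to +40 mm, x = -47 to +47 mm, up to 128 mm above the bench, spring housings on top to 152 mm. Feet reach x = +-90 mm, 15 mm high
- mouth (a point): mouth of the press on the right: middle of the tunnel's entry, on the bed (press y = -40 mm). The tunnel runs straight to the outlet, 50 mm wide and 34 mm high, along press y. From y = -66 to -40 mm two flared cheeks 18 mm high narrow the way in from 70 to 50 mm
- roller_line (a point): on the bed under the roller, middle of the tunnel (press y = 0). The free-turning rubber roller, 20 mm radius, hangs 21 mm above the bed on springs; a 24 mm block lifts it 3 mm, which takes a push of about 4 to 8 N at first and 2 to 5 N after that; the spring then holds the block where the push stops
- outlet (a point): outlet of the press on the left: middle of the tunnel's end, on the bed (press y = +40 mm). Beyond it the bed is flat and open to y = +170 mm: a pressed block comes out here
- guard (a joint): height in m of the sliding mouth guard: 0 = down (mouth shut), 0.036 = fully up. It is a steel plate 60 mm wide in front of the mouth (press y = -44 mm); when down it blocks the mouth. It slides straight up and down, needs about 5 N, and stays where it is left
- guard_knob (a point): middle of the upright black cylindrical knob (24 mm diameter, 28 mm tall) on top of the guard's stem; 163 mm above the bench when the guard is down; it rises with the guard. Nothing else stands as high there: the hood top is 35 mm below it
- stick: loose wooden push stick, 130 g: a flat bar 34 mm wide, 18 mm high, with an upright handle (14 mm thick along x, 44 mm long along y, top 97 mm above the underside). Origin: on the underside, below the handle's middle; z up, +y points along the bar to its tip. The bar runs from y = -30 to y = +163 mm. Starts in its tray, tip to the left
- stick_tip (a point): middle of the blunt tip of the push stick, 165 mm ahead of the handle and 9 mm above the underside
- tray: fixed shallow plywood tray for the push stick, on the bench at the right front: outside 66 x 226 x 13 mm, 6 mm walls and floor, so 54 x 214 mm inside. Origin: centre of its underside; y along its length. The stick lies along it, handle to the right, with its origin near tray y = -66 mm
- crate: fixed slatted wooden crate left of the press, outside 180 (x) x 150 (y) x 85 (z) mm, walls and floor 8 mm. Origin: centre of its underside
- block_a: veneered wooden block 100 x 44 x 24 mm, about 85 g (dark veneer on top). Origin: centre of its underside; x along its 100 mm length, y across its width, z up. One of three alike; only two or three of them are there in a given run (an absent one gives None). At the start it lies on the bench to the right of the press
- block_b: veneered wooden block 100 x 44 x 24 mm, about 85 g (dark veneer on top). Origin: centre of its underside; x along its 100 mm length, y across its width, z up. One of three alike; only two or three of them are there in a given run (an absent one gives None). At the start it lies on the bench to the right of the press
- block_c: veneered wooden block 100 x 44 x 24 mm, about 85 g (dark veneer on top). Origin: centre of its underside; x along its 100 mm length, y across its width, z up. One of three alike; only two or three of them are there in a given run (an absent one gives None). At the start it lies on the bench to the right of the press
- sanding_block: bystander: plain sanding block 40 x 68 x 28 mm with rough underside, lying among the work; not to be moved. Origin: centre of its underside
- masking_tape: bystander: roll of masking tape, 96 mm across, 25 mm high, in front of the press; not to be moved. Origin: centre of its underside

How it is judged (in metres and radians):
On the way, in this order (a step that is already met when the one before it is completed fails the run):
1. the mouth guard is raised at least 30 mm (value of joint guard above 0.03 m), for 0.2 s.
2. the tip of the push stick has gone in through the mouth, under the hood (y of stick_tip in the frame of press between -0.02 and 0.1 m and x of stick_tip in the frame of press between -0.025 and 0.025 m and z of stick_tip in the frame of press between 0.03 and 0.07 m), for 0.1 s.
3. every block has come out beyond the roller (y of each of block_a, block_b, block_c in the frame of press above 0.055 m), for 0.2 s.
At the end, for the whole second after the job is handed in: every block that is there lies at rest inside the crate (its origin at least 15 mm inside the outer faces and below the rim), the push stick lies flat on the floor of its tray with its handle to the right as at first, the mouth guard is down to within 4 mm, all released (x of block_a in the frame of crate between -0.075 and 0.075 m and y of block_a in the frame of crate between -0.06 and 0.06 m and z of each of block_a, block_b, block_c in the frame of crate below 0.085 m and linear speed of each of block_a, block_b, block_c, stick below 0.02 m/s and x of block_b in the frame of crate between -0.075 and 0.075 m and y of block_b in the frame of crate between -0.06 and 0.06 m and x of block_c in the frame of crate between -0.075 and 0.075 m and y of block_c in the frame of crate between -0.06 and 0.06 m and value of joint guard below 0.004 m and x of stick in the frame of tray between -0.016 and 0.016 m and y of stick in the frame of tray between -0.082 and -0.05 m and z of stick in the frame of tray below 0.011 m and angle between stick's own z axis and vertical below 0.06 rad); the robot touches nothing.
It fails at once if a block is carried over or round the press: its middle crosses the roller line anywhere but through the tunnel ((y of block_a in the frame of press between -0.02 and 0.02 m and (z of block_a in the frame of press above 0.068 m or x of block_a in the frame of press above 0.03 m or x of block_a in the frame of press below -0.03 m)) or (y of block_b in the frame of press between -0.02 and 0.02 m and (z of block_b in the frame of press above 0.068 m or x of block_b in the frame of press above 0.03 m or x of block_b in the frame of press below -0.03 m)) or (y of block_c in the frame of press between -0.02 and 0.02 m and (z of block_c in the frame of press above 0.068 m or x of block_c in the frame of press above 0.03 m or x of block_c in the frame of press below -0.03 m))).
It fails at once if the fingers touch a block that is between the rollers (its middle within 45 mm of the roller line) ((y of block_a in the frame of press between -0.045 and 0.045 m and contact force between the fingers and block_a above 0.5 N) or (y of block_b in the frame of press between -0.045 and 0.045 m and contact force between the fingers and block_b above 0.5 N) or (y of block_c in the frame of press between -0.045 and 0.045 m and contact force between the fingers and block_c above 0.5 N)).
It fails at once if the sanding block or the masking tape is shifted by more than 40 mm (distance of any of sanding_block, masking_tape from where it was at the start of the episode above 0.04 m).
Of block_a, block_b, block_c only 2 to 3 are there at a start; the rules pass over those that are not, and their reading is None.
At some moment in a run one of block_a, block_b, block_c may be knocked a few centimetres aside while the robot is not near it.
Once in a run the grip may slacken for a moment while it holds something.
It also fails if it takes over 210 s, if anything falls off the work surface, if the arm or the gripper's body presses on something with over 40 N, if the wrist force passes 120 N, or if a joint passes its speed limit or range.

### The arm

A 6-joint arm with a two-finger parallel gripper is mounted at the origin on a cart in front of the work surface, level with it; the furniture and walls round the work are solid. World frame = base frame: x ahead of the robot, y to its left, z up, the work surface at z = 0. Lengths are in mm, angles in rad, forces in N, time in s.
With the tool pointing down it reaches from about 400 to 925 mm from the base axis. Payload 12.5 kg.
Tool frame: the origin (TCP) lies at the very end of the fingers, on their centre line; the grasp point (between the pads) lies 19 mm behind it (bot.grasp_offset is the z of the grasp point in the tool frame, in mm); z points along the fingers, y is the line along which they close (so a half turn about z gives the same grasp; the last joint's range is limited). The gripper opens to 95 mm and grips with 3 to 60 N. Pads are 20 mm wide; open, the fingers measure 119 mm over their backs; the gripper's body (75 mm by 180 mm) begins 59 mm behind the grasp point.
Start: joints at [-1.214, 0.491, 1.559, -0, 1.092, -0.106], TCP at [279.059, -559.261, 214.661] pointing down, gripper open.
Joint ranges: [-3.1, 3.1], [-0.84, 2.19], [0.05, 2.79], [-1.13, 4.28], [0.06, 2.93], [-2.69, 2.69]. Speed limits (rad/s): [2.22, 2.22, 2.79, 3.14, 3.14, 3.14].

### API

Orientations are given as [roll, pitch, yaw] about the fixed x, y, z axes, in that order (R = Rz(yaw) Ry(pitch) Rx(roll)).
In Python, from workcell import sensors, optics, job, bot gives the robot as it stands.
- The arm moves only by the tool carry_out, never from a script. Its arguments are lists of equal length, an entry for each row: "linear": the shift along the tool's x, y, z scaled (see below), a list of three; "rot": the turn, a rotation vector about the tool's x, y, z scaled (see below), a list of three. A call has 1 to 10 rows; each row shifts and turns the commanded pose from where the row before left it, along the tool's axes as they then stand; what a row does not reach is not made up. The controller multiplies each number of a shift by 0.04 m and each number of a turn by 5 degrees. A row lasts 1/10 s, in which the tool goes at most 50 mm and 8.59 degrees, less where a joint would pass 70% of its speed; a pose out of reach is approached as far as the arm can. A call with a number of a shift or a turn outside -1 to 1 is refused whole. A call with a gripper value outside its range is refused whole. "gripper" is the opening, from 0 (shut) to 1 (fully open), set as the call begins (left out, the last holds). The fingers move at their own pace and stop on an object; "squeeze" is the grip in N (left out, the last holds). Time passes only in rows, so rows that do not move let the fingers close. It gives the time, the measured TCP pose, the force, the opening and the grip force at its end, in the units of the state.
- sensors.observe(): the state, without advancing time (a new reading comes with each control period).
- optics.camera(name): name is "scene" or "side" or "wrist"; returns (picture, depth): 400x640x3 uint8, blue, green, red; 400x640 float32, mm along the optical axis (not along the pixel's ray), 0 where there is no reading.
- optics.camera_info(name): a dict with "K" (3x3 intrinsics, pixels), "k1" (the pictures are not rectified: a ray, as slopes to the right and down, at radius r is drawn at 1 + k1 r^2 times it, then the intrinsics apply), "view" (4x4, takes a point from world to camera coordinates); the wrist camera has in their place "T_tool_cam" (4x4, takes a point from camera to tool coordinates, whose origin is the TCP and whose axes are the flange's). Camera axes: x right, y down, z forward; pixel columns grow to the right and rows downward; lengths in mm; the calibration is good to about 2 mm. A picture is of the moment at which its call begins: read the wrist's pose just before it. camera_info takes no time and is no camera call.
- job.close_job(): hands the job in; it is judged then, once.
The state is a dict: "clock": time; "joint_pos": joint angles; "qvel": joint speeds; "joint_efforts": joint torques, N m; "ee_pos": TCP position; "ee_rot": TCP orientation; "contact_force": force on the tool from outside, world axes, zero at the start; "torque": the same for the moment, N m; "finger_gap": opening from 0.0 (shut) to 1.0 (fully open); "gripper_force": force on a finger pad.
Only numpy, scipy, OpenCV 4.12 (cv2) and the standard library are available. Lean on these libraries where they do the work, as an engineer would, in place of code of your own. Each camera call takes 0.05 s, during which the arm holds its last target. There are 200 camera calls.

## Working session

There is one attempt and no reset: what is moved stays moved. The work goes in short steps, Python scripts to look and compute and a tool call to move; the robot and the scene stay as the last step left them, time stands still between calls to the robot, and variables do not carry over. Pictures are saved under pics/ and viewed, at most 14 in all, crops included, and the job is handed in when it is done.

Besides the shell and the picture viewer there is one more tool, called after ">>>" as name(argument=value, ...) on one line, values as JSON. carry_out: Moves the arm, as the interface text tells. Shifts and turns lie within -1 to 1; 1 stands for 0.04 m of shift or 5 degrees of turn. Its arguments: {"type":"object","properties":{"linear":{"type":"array"},"rot":{"type":"array"},"gripper":{"type":"number"},"squeeze":{"type":"number"}},"required":["linear","rot"]}

```bash
mkdir -p pics; ls; cat > h.py <<'E'
import numpy as np, cv2
from scipy.spatial.transform import Rotation as R
from workcell import sensors, optics, job, bot
def pose():
    s=sensors.observe(); T=np.eye(4); T[:3,:3]=R.from_euler('xyz',s['ee_rot']).as_matrix(); T[:3,3]=s['ee_pos']; return T
def cloud(name):
    i=optics.camera_info(name)
    T=pose()@np.array(i['T_tool_cam']) if name=='wrist' else np.linalg.inv(np.array(i['view']))
    im,d=optics.camera(name)
    K=np.array(i['K'],float); h,w=d.shape
    uv=np.stack(np.meshgrid(np.arange(w),np.arange(h)),-1).reshape(-1,1,2).astype(float)
    n=cv2.undistortPoints(uv,K,np.array([i['k1'],0,0,0.])).reshape(h,w,2)
    P=np.concatenate([n*d[...,None],d[...,None]],-1)
    W=P@T[:3,:3].T+T[:3,3]; W[d==0]=np.nan
    return im,W
E
python3 - <<'E'
from h import *
s=sensors.observe(); print(s['clock'],s['ee_pos'],s['ee_rot'],bot.grasp_offset)
for n in ['scene','side']:
    im,W=cloud(n); cv2.imwrite(f'pics/{n}0.png',im); np.save(f'{n}0.npy',W)
    print(n,np.linalg.inv(np.array(optics.camera_info(n)['view'])).round(2).tolist())
print(optics.camera_info('wrist'))
E
```

```text
pics
0.0 [ 278.97062498 -559.00357228  214.05283435] [-3.14046468e+00 -1.01189590e-04  4.62816012e-01] -18.8
scene [[-0.56, -0.35, 0.75, -460.78], [-0.83, 0.26, -0.5, 500.51], [-0.02, -0.9, -0.43, 690.38], [0.0, 0.0, 0.0, 1.0]]
side [[0.88, -0.22, 0.41, -67.48], [-0.47, -0.37, 0.8, -1257.54], [-0.02, -0.9, -0.43, 741.34], [0.0, 0.0, 0.0, 1.0]]
{'K': array([[312.04404482,   0.        , 319.92770928],
       [  0.        , 312.04404482, 200.51211   ],
       [  0.        ,   0.        ,   1.        ]]), 'k1': -0.06252758092528209, 'T_tool_cam': array([[-1.33168746e-03, -9.66793728e-01, -2.55554524e-01,
         7.10257138e+01],
       [ 9.99998787e-01, -1.49396947e-03,  4.40901880e-04,
         8.54906818e-02],
       [-8.08051828e-04, -2.55553627e-01,  9.66794544e-01,
        -1.70385362e+02],
       [ 0.00000000e+00,  0.00000000e+00,  0.00000000e+00,
         1.00000000e+00]])}
```

View pics/scene0.png

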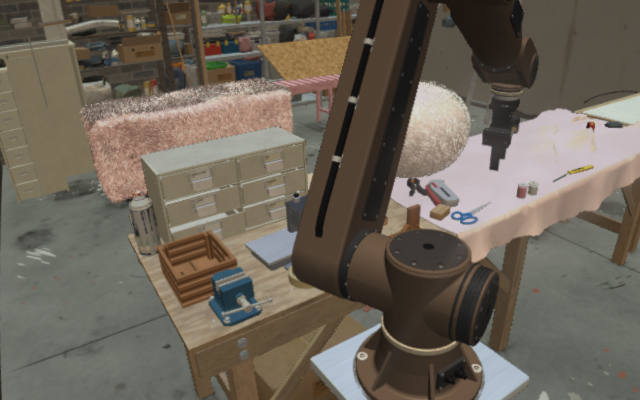

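View pics/side0.png

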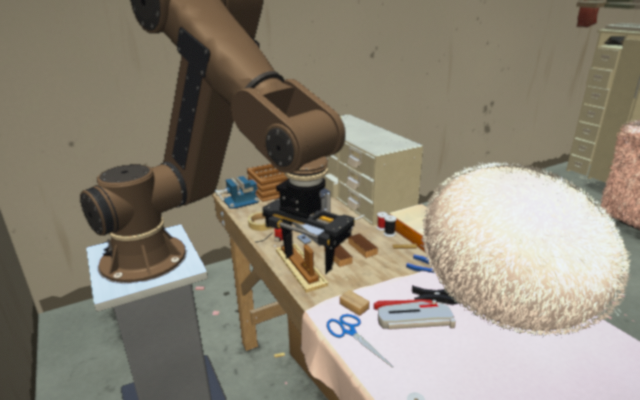

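The scene view shows the crate at about (197,268), the press outlet bed at (280,248) and the hood at (295,213), with a blue vise at (235,295). The side view shows the tray and stick at (303,265) and two blocks near (340,255) and (362,245). The arm hides the rest, so I'll read coarse positions and then survey with the wrist camera.

```bash
python3 - <<'E'
from h import *
for n,pts in [('scene0',[(197,268),(280,248),(295,213),(235,295),(160,262),(235,262)]),('side0',[(303,265),(310,250),(340,255),(362,245),(388,220),(282,232),(352,300)])]:
    W=np.load(n+'.npy')
    for u,v in pts: print(n,u,v,W[v,u].round())
im,W=cloud('wrist'); cv2.imwrite('pics/w0.png',im); np.save('w0.npy',W)
E
```

```text
scene0 197 268 [592. 243.   8.]
scene0 280 248 [514.  30.  33.]
scene0 295 213 [533. -34. 113.]
scene0 235 295 [346. 231.  67.]
scene0 160 262 [700. 316.  -3.]
scene0 235 262 [459. 181.  75.]
side0 303 265 [ 382. -317.   35.]
side0 310 250 [ 386. -356.  104.]
side0 340 255 [ 503. -315.   28.]
side0 362 245 [ 588. -301.   28.]
side0 388 220 [ 711. -262.   62.]
side0 282 232 [ 243. -512.  279.]
side0 352 300 [ 423. -506.   29.]
```

View pics/w0.png

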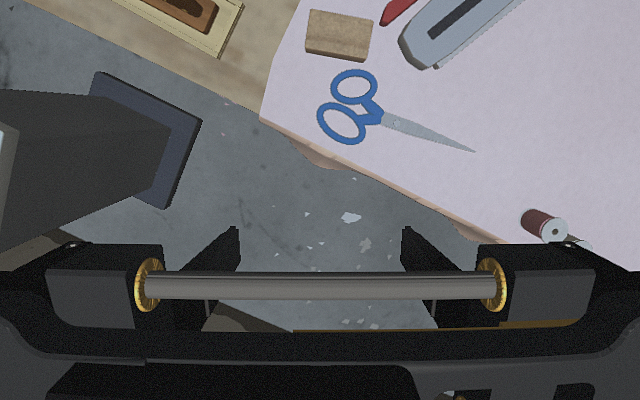

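Right-hand wrist view: the tray is at the top left (180,20), and a plain tan block at (338,35) is on the cloth. I'll turn the tool to yaw 90° so that tool x is world +y and tool y is world +x, and rise for a survey.

>>> carry_out(linear=[[0, 0, -0.5], [0, 0, -0.5], [0, 0, -0.5], [0, 0, -0.5], [0, 0, -0.5], [0, 0, -0.5], [0, 0, -0.5], [0, 0, -0.5], [0, 0, -0.5], [0, 0, 0]], rot=[[0, 0, -1], [0, 0, -1], [0, 0, -1], [0, 0, -1], [0, 0, -1], [0, 0, -1], [0, 0, -1], [0, 0, -1], [0, 0, -1], [0, 0, -1]])

```text
clock: 1.15
ee_pos: [279.2, -559.6, 397.3]
ee_rot: [3.139, 0.003, 1.339]
contact_force: [-0.1, 0.3, -0.3]
finger_gap: 1.002
gripper_force: 0.0
```

>>> carry_out(linear=[[0, 0, 0], [0, 0, 0], [0, 0, 0], [0.6, 0.7, 0], [0.6, 0.7, 0], [0.6, 0.7, 0], [0.6, 0.7, 0], [0.6, 0.7, 0], [0.6, 0.7, 0], [0.6, 0.7, 0]], rot=[[0, 0, -1], [0, 0, -1], [0, 0, -0.7], [0, 0, 0], [0, 0, 0], [0, 0, 0], [0, 0, 0], [0, 0, 0], [0, 0, 0], [0, 0, 0]])

```text
clock: 2.15
ee_pos: [476.0, -390.0, 394.5]
ee_rot: [-3.141, -0.0, 1.571]
contact_force: [-0.4, -0.3, -0.1]
finger_gap: 1.0
gripper_force: 0.0
```

>>> carry_out(linear=[[1, 0, 0], [1, 0, 0], [0.5, 0, 0], [0, 0, 0], [0, 0, 0]], rot=[[0, 0, 0], [0, 0, 0], [0, 0, 0], [0, 0, 0], [0, 0, 0]])

```text
clock: 2.65
ee_pos: [475.1, -291.6, 394.8]
ee_rot: [3.141, 0.001, 1.571]
contact_force: [0.0, 0.2, -0.2]
finger_gap: 0.996
gripper_force: 0.0
```

```bash
python3 - <<'E'
from h import *
s=sensors.observe(); print(s['clock'],s['ee_pos'],s['ee_rot'],s['contact_force'])
im,W=cloud('wrist'); cv2.imwrite('pics/w1.png',im); np.save('w1.npy',W)
im,W=cloud('side'); cv2.imwrite('pics/s1.png',im); np.save('s1.npy',W)
E
```

```text
2.65 [ 475.07943305 -291.64466017  394.81720404] [3.14129731e+00 6.67686214e-04 1.57146816e+00] [ 0.02215882  0.24128835 -0.15909625]
```

View pics/w1.png

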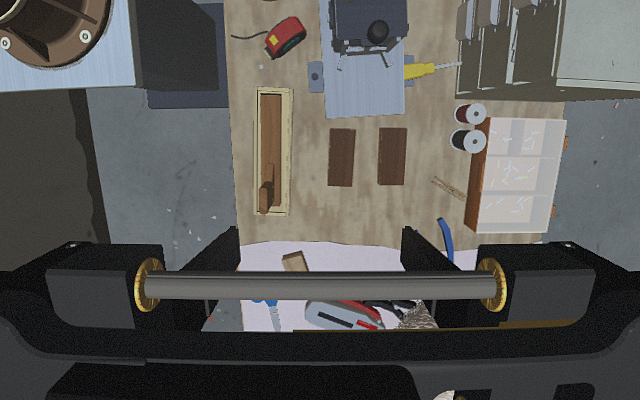

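This wrist view shows two blocks at (341,157) and (392,156), the tray and stick at (272,150) with the handle at (266,190), the press bed at (362,90), the knob at (378,32) and the sanding block at (293,260). Next I'll measure these from the depth cloud.

```bash
python3 - <<'E'
from h import *
W=np.load('w1.npy'); im=cv2.imread('pics/w1.png')
def rect(m,name):
    m=cv2.morphologyEx(m.astype(np.uint8),cv2.MORPH_OPEN,np.ones((3,3)))
    n,l,st,c=cv2.connectedComponentsWithStats(m)
    for i in range(1,n):
        if st[i,4]<60: continue
        p=W[l==i]; p=p[~np.isnan(p[:,0])]
        (c0,sz,a)=cv2.minAreaRect(p[:,:2].astype(np.float32))
        print(name,st[i].tolist(),'c',np.round(c0),'med',np.median(p[:,:2],0).round(),'sz',np.round(sz),'ang',round(a,1),'z',np.median(p[:,2]).round(1))
Z=W[...,2]; v,u=np.mgrid[:400,:640]
top=v<235
rect(top&(Z>15)&(Z<30)&(u>320)&(u<420)&(v>120),'block')
rect(top&(Z>28)&(Z<45)&(u>320)&(u<410)&(v<125),'bed')
rect(top&(Z>3)&(Z<18)&(u>245)&(u<300)&(v>80),'tray')
rect(top&(Z>17)&(Z<32)&(u>255)&(u<290)&(v>80),'bar')
rect(top&(Z>85)&(Z<125)&(u>250)&(u<290)&(v>80),'handle')
rect(top&(Z>165)&(Z<185)&(u>340)&(u<420),'knob')
rect(top&(Z>115)&(Z<158)&(u>320)&(u<420)&(v<80),'hood')
print('bench z',np.nanmedian(Z[130:180,300:325]))
print('sand',W[260,293],W[265,290])
for r in range(55,118,6):
    row=[i for i in range(310,420) if 28<Z[r,i]<45]
    print(r,W[r,row[0]].round(1),W[r,row[-1]].round(1))
E
```

```text
block [378, 127, 29, 58, 1496] c [ 601. -284.] med [ 600. -284.] sz [45. 99.] ang 0.0 z 24.6
block [327, 128, 29, 59, 1477] c [ 511. -287.] med [ 511. -286.] sz [100.  44.] ang 87.6 z 24.6
bed [321, 0, 84, 118, 5445] c [ 543. -128.] med [ 539. -163.] sz [130. 179.] ang 3.7 z 36.3
tray [254, 86, 40, 130, 2420] c [ 391. -282.] med [ 406. -269.] sz [227.  66.] ang 87.1 z 9.3
bar [261, 93, 20, 113, 1750] c [ 389. -276.] med [ 393. -252.] sz [193.  34.] ang 87.6 z 24.2
handle [259, 185, 11, 30, 292] c [ 387. -344.] med [ 389. -342.] sz [44. 14.] ang 86.9 z 101.9
knob [368, 20, 21, 23, 388] c [ 542. -121.] med [ 541. -123.] sz [22. 23.] ang 85.9 z 178.0
hood [333, 0, 76, 48, 2676] c [ 541. -100.] med [533. -94.] sz [ 57. 100.] ang 88.7 z 130.1
bench z -0.35193839213229694
sand [ 423.94414917 -478.8396968    27.90679224] [ 418.10526568 -488.73482484   28.84972158]
55 [ 478.1 -122.8   35.8] [ 606.8 -121.9   36. ]
61 [ 478.1 -132.1   37.2] [ 607.4 -130.9   35.4]
67 [ 478.2 -140.5   33.2] [ 607.8 -140.    35.7]
73 [ 479.7 -150.1   36.4] [ 608.4 -149.1   35.1]
79 [ 479.8 -158.9   33.5] [ 608.4 -158.5   36.9]
85 [ 481.4 -168.5   36.5] [ 609.  -167.7   36.7]
91 [ 481.4 -177.8   37.5] [ 610.1 -176.9   34.5]
97 [ 481.5 -186.9   33.4] [ 610.5 -186.3   35.1]
103 [ 483.1 -196.5   36.4] [ 612.2 -195.9   36.7]
109 [ 483.1 -206.    36. ] [ 612.6 -205.4   37.5]
115 [ 484.7 -215.5   37.2] [ 575.7 -215.2   34.1]
```

Press: origin about (539.6,-77.4), yaw about 0.067. I'll align the tool to it and go over the knob.

>>> carry_out(linear=[[0, 0, 0], [0.83, 0.39, 0], [0.83, 0.39, 0], [0.83, 0.39, 0], [0.83, 0.39, 0], [0.83, 0.39, 0], [0, 0, 1], [0, 0, 1], [0, 0, 1], [0, 0, 1]], rot=[[0, 0, -0.77], [0, 0, 0], [0, 0, 0], [0, 0, 0], [0, 0, 0], [0, 0, 0], [0, 0, 0], [0, 0, 0], [0, 0, 0], [0, 0, 0]])

```text
clock: 3.75
ee_pos: [541.7, -121.4, 232.9]
ee_rot: [3.142, 0.0, 1.637]
contact_force: [0.1, -0.3, -0.3]
finger_gap: 0.999
gripper_force: 0.0
```

>>> carry_out(linear=[[0, 0, 0.2], [0, 0, 0], [0, 0, 0], [0, 0, 0]], rot=[[0, 0, 0], [0, 0, 0], [0, 0, 0], [0, 0, 0]])

```text
clock: 4.15
ee_pos: [542.4, -120.8, 228.5]
ee_rot: [3.139, 0.001, 1.638]
contact_force: [-0.5, -0.4, 1.1]
finger_gap: 1.002
gripper_force: 0.0
```

```bash
cat >> h.py <<'E'
t=0.067; O=np.array([539.6,-77.4,0]); Rp=R.from_euler('z',t).as_matrix()
def w2p(p): return (np.asarray(p)-O)@Rp
def p2w(p): return np.asarray(p)@Rp.T+O
def go(w,yaw=np.pi/2+t,pr=True):
    T=pose(); d=T[:3,:3].T@(np.asarray(w,float)-T[:3,3])
    Rt=R.from_euler('xyz',[np.pi,0,yaw]).as_matrix()
    rv=R.from_matrix(T[:3,:3].T@Rt).as_rotvec(degrees=True)
    print('at press',w2p(T[:3,3]).round(1),'units lin',(d/40).round(3),'rot',(rv/5).round(2))
E
python3 - <<'E'
from h import *
s=sensors.observe(); print(s['clock'],s['ee_pos'],s['ee_rot'])
go([542.2,-121.8,156])
im,W=cloud('wrist'); cv2.imwrite('pics/w2.png',im); np.save('w2.npy',W)
E
```

```text
4.15 [ 542.3763126  -120.803884    228.48676036] [3.13884599e+00 1.26722051e-03 1.63798216e+00]
at press [-1.000e-01 -4.350e+01  2.285e+02] units lin [-0.022 -0.011  1.812] rot [0.03 0.01 0.  ]
```

View pics/w2.png

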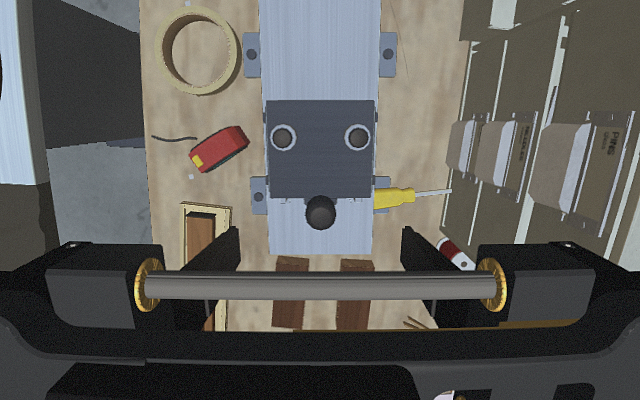

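The view shows the press with its spring housings at (283,137) and (357,137), well clear of the knob at (320,212), and the tape at (198,50). I'll descend on the knob, grip and lift.

>>> carry_out(linear=[[-0.02, 0, 0.6], [0, 0, 0.6], [0, 0, 0.6], [0, 0, 0], [0, 0, 0]], rot=[[0, 0, 0], [0, 0, 0], [0, 0, 0], [0, 0, 0], [0, 0, 0]])

```text
clock: 4.7
ee_pos: [542.1, -121.3, 155.8]
ee_rot: [3.141, 0.0, 1.638]
contact_force: [0.7, 0.0, 1.4]
finger_gap: 1.001
gripper_force: 0.0
```

>>> carry_out(linear=[[0, 0, 0], [0, 0, 0], [0, 0, 0], [0, 0, 0], [0, 0, 0], [0, 0, 0], [0, 0, 0], [0, 0, 0]], rot=[[0, 0, 0], [0, 0, 0], [0, 0, 0], [0, 0, 0], [0, 0, 0], [0, 0, 0], [0, 0, 0], [0, 0, 0]], gripper=0, squeeze=30)

```text
clock: 5.5
ee_pos: [541.7, -121.1, 154.6]
ee_rot: [-3.142, 0.0, 1.638]
contact_force: [-1.2, -0.4, 0.2]
finger_gap: 0.387
gripper_force: 0.0
```

>>> carry_out(linear=[[0, 0, -0.2], [0, 0, -0.2], [0, 0, -0.2], [0, 0, -0.2], [0, 0, -0.15], [0, 0, 0], [0, 0, 0], [0, 0, 0]], rot=[[0, 0, 0], [0, 0, 0], [0, 0, 0], [0, 0, 0], [0, 0, 0], [0, 0, 0], [0, 0, 0], [0, 0, 0]])

```text
clock: 6.3
ee_pos: [542.7, -121.1, 193.5]
ee_rot: [3.139, 0.001, 1.638]
contact_force: [5.8, 2.0, 2.0]
finger_gap: 0.241
gripper_force: 30.0
```

The fingers close slower than I allowed, so they gripped partway through the lift. I'll continue up gently until the force shows the stop.

>>> carry_out(linear=[[0, 0, -0.1], [0, 0, -0.1], [0, 0, 0], [0, 0, 0]], rot=[[0, 0, 0], [0, 0, 0], [0, 0, 0], [0, 0, 0]])

```text
clock: 6.7
ee_pos: [542.6, -121.0, 199.8]
ee_rot: [3.14, -0.0, 1.638]
contact_force: [11.4, 1.9, -14.8]
finger_gap: 0.245
gripper_force: 30.0
```

```bash
python3 - <<'E'
from h import *
s=sensors.observe(); print(s['clock'],s['ee_pos'],s['contact_force'],s['finger_gap'])
for n in ['scene','side']:
    im,W=cloud(n); cv2.imwrite(f'pics/{n}2.png',im); np.save(f'{n}2.npy',W)
E
```

```text
6.7 [ 542.62858209 -121.00814472  199.77999381] [ 11.3757751    1.87583185 -14.7840305 ] 0.24520390682422774
```

>>> carry_out(linear=[[0, 0, 0], [0, 0, 0], [0, 0, 0], [0, 0, 0], [0, 0, 0], [0, 0, -0.9], [0, 0, -0.9], [-1, 0, -0.6], [-1, 0, -0.6], [0, 0, 0]], rot=[[0, 0, 0], [0, 0, 0], [0, 0, 0], [0, 0, 0], [0, 0, 0], [0, 0, 0], [0, 0, 0], [0, 0, 0], [0, 0, 0], [0, 0, 0]], gripper=1)

```text
clock: 7.8
ee_pos: [547.8, -204.8, 323.6]
ee_rot: [3.137, 0.003, 1.635]
contact_force: [0.5, 0.6, -0.7]
finger_gap: 0.985
gripper_force: 0.0
```

```bash
python3 - <<'E'
from h import *
s=sensors.observe(); print(s['clock'],s['ee_pos'],s['contact_force'],s['finger_gap'])
im,W=cloud('wrist'); cv2.imwrite('pics/w3.png',im); np.save('w3.npy',W)
P=w2p(W); m=(np.abs(P[...,0])<25)&(P[...,1]>-75)&(P[...,1]<-25)&(P[...,2]>165)
print('knob top',np.nanpercentile(P[m],[50,90],axis=0),m.sum(), np.nanmedian(P[m],0))
def rect(m,name):
    m=cv2.morphologyEx(m.astype(np.uint8),cv2.MORPH_OPEN,np.ones((3,3)))
    n,l,st,c=cv2.connectedComponentsWithStats(m)
    for i in range(1,n):
        if st[i,4]<300: continue
        p=P[l==i][:,:2]; q=W[l==i]
        c0,sz,a=cv2.minAreaRect(p.astype(np.float32)); print(name,'press',np.round(c0,1),'world',np.median(q,0).round(1),'sz',np.round(sz),round(a,1))
rect((P[...,2]>15)&(P[...,2]<32)&(P[...,1]<-150)&(P[...,0]>-80)&(P[...,0]<110),'block')
rect((P[...,2]>30)&(P[...,2]<42)&(P[...,1]<-45)&(P[...,0]>-80)&(P[...,0]<110),'bed')
go(p2w([0,-44,300]))
E
```

```text
7.8 [ 547.80593902 -204.7995469   323.6177277 ] [ 0.45948775  0.63931789 -0.72104014] 0.9847065952740465
knob top [[-1.20945158e-01 -4.31254662e+01  2.12778745e+02]
 [ 7.65769734e+00 -3.54906360e+01  2.14013210e+02]] 555 [-1.20945158e-01 -4.31254662e+01  2.12778745e+02]
block press [ -43.  -207.6] world [ 511.  -283.9   24.7] sz [101.  44.] 83.7
block press [  46.4 -211.6] world [ 599.6 -282.5   24.7] sz [101.  44.] 86.4
bed press [  0.1 -92.2] world [ 546.2 -170.1   36.3] sz [ 93. 129.] 89.8
at press [  -0.9 -125.6  321.7] units lin [2.042 0.016 0.54 ] rot [ 0.02  0.02 -0.02]
```

The knob top is at 213, so the guard is fully up. Next is block 1, gripped 30 mm behind its middle so that the wrist camera stays clear of the raised knob when I set it on the bed.

```bash
python3 - <<'E'
from h import *
go([509.7,-317,6],np.radians(87.6))
E
```

```text
at press [  -0.9 -125.6  321.7] units lin [-2.778 -1.135  7.894] rot [0.02 0.01 1.22]
```

>>> carry_out(linear=[[-0.7, -0.28, 0.9], [-0.7, -0.28, 0.9], [-0.7, -0.28, 0.9], [-0.68, -0.29, 0.9], [0, 0, 0.8], [0, 0, 0.8], [0, 0, 0.8], [0, 0, 0.8], [0, 0, 0], [0, 0, 0]], rot=[[0, 0, 0], [0, 0, 0], [0, 0, 0], [0, 0, 0], [0, 0, 0.62], [0, 0, 0.6], [0, 0, 0], [0, 0, 0], [0, 0, 0], [0, 0, 0]], gripper=0.72)

```text
clock: 8.85
ee_pos: [509.5, -314.3, 48.8]
ee_rot: [-3.141, -0.001, 1.532]
contact_force: [0.5, -0.8, -0.0]
finger_gap: 0.72
gripper_force: 0.0
```

```bash
python3 - <<'E'
from h import *
go([509.7,-317,6],np.radians(87.6))
im,W=cloud('wrist'); cv2.imwrite('pics/w4.png',im); np.save('w4.npy',W)
P=W; m=(P[...,2]>15)&(P[...,2]<32)&(np.abs(P[...,0]-511)<45)&(np.abs(P[...,1]+270)<70)
m=cv2.morphologyEx(m.astype(np.uint8),cv2.MORPH_OPEN,np.ones((3,3)))>0
print(cv2.minAreaRect(W[m][:,:2].astype(np.float32)),m.sum())
E
```

```text
at press [ -45.9 -234.3   48.8] units lin [-0.069  0.01   1.069] rot [-0.01 -0.01  0.04]
((511.0797119140625, -287.34869384765625), (99.69651794433594, 44.237606048583984), 87.55760192871094) 10286
```

>>> carry_out(linear=[[-0.06, 0, 0.55], [0, 0, 0.5], [0, 0, 0]], rot=[[0, 0, 0], [0, 0, 0], [0, 0, 0]])

```text
clock: 9.2
ee_pos: [509.2, -317.0, 6.5]
ee_rot: [-3.141, -0.0, 1.532]
contact_force: [0.1, 0.5, -0.0]
finger_gap: 0.717
gripper_force: 0.0
```

>>> carry_out(linear=[[0, 0, 0], [0, 0, 0], [0, 0, 0], [0, 0, 0], [0, 0, 0], [0, 0, 0], [0, 0, 0], [0, 0, -0.8], [0, 0, -0.8], [0, 0, -0.8]], rot=[[0, 0, 0], [0, 0, 0], [0, 0, 0], [0, 0, 0], [0, 0, 0], [0, 0, 0], [0, 0, 0], [0, 0, 0], [0, 0, 0], [0, 0, 0]], gripper=0, squeeze=30)

```text
clock: 10.2
ee_pos: [509.2, -317.2, 103.8]
ee_rot: [-3.141, -0.0, 1.532]
contact_force: [0.0, 0.0, -0.4]
finger_gap: 0.459
gripper_force: 30.0
```

```bash
python3 - <<'E'
from h import *
go(p2w([0,-155,43]))
go(p2w([0,-155,43]),pose() is None or R.from_matrix(pose()[:3,:3]).as_euler('xyz')[2])
E
```

```text
at press [ -46.4 -237.2  103.8] units lin [2.166 0.937 1.52 ] rot [-0.   -0.   -1.21]
at press [ -46.4 -237.2  103.8] units lin [2.166 0.937 1.52 ] rot [-0. -0.  0.]
```

>>> carry_out(linear=[[0.72, 0.31, 0], [0.72, 0.31, 0], [0.72, 0.31, 0], [0, 0, 0.4], [0, 0, 0.4], [0, 0, 0.3], [0, 0, 0], [0, 0, 0]], rot=[[0, 0, 0], [0, 0, 0], [0, 0, 0], [0, 0, -0.6], [0, 0, -0.61], [0, 0, 0], [0, 0, 0], [0, 0, 0]])

```text
clock: 11.0
ee_pos: [549.9, -232.7, 58.8]
ee_rot: [-3.141, 0.0, 1.636]
contact_force: [-0.4, -0.3, -0.9]
finger_gap: 0.462
gripper_force: 30.0
```

```bash
python3 - <<'E'
from h import *
s=sensors.observe(); print(s['contact_force'])
go(p2w([0,-155,43]))
E
```

```text
[-0.39709151 -0.34425802 -0.9345163 ]
at press [-1.000e-01 -1.557e+02  5.880e+01] units lin [0.017 0.003 0.395] rot [-0.    0.   -0.02]
```

>>> carry_out(linear=[[0, 0, 0.2], [0, 0, 0.18], [0, 0, 0], [0, 0, 0]], rot=[[0, 0, 0], [0, 0, 0], [0, 0, 0], [0, 0, 0]])

```text
clock: 11.4
ee_pos: [549.8, -232.5, 43.2]
ee_rot: [-3.141, -0.0, 1.637]
contact_force: [-0.4, 0.7, -0.6]
finger_gap: 0.461
gripper_force: 30.0
```

>>> carry_out(linear=[[0, 0, 0], [0, 0, 0], [0, 0, 0], [0, 0, 0], [0, 0, -0.8], [0, 0, -1], [0, 0, -1], [0, 0, -1], [0, 0, 0], [0, 0, 0]], rot=[[0, 0, 0], [0, 0, 0], [0, 0, 0], [0, 0, 0], [0, 0, 0], [0, 0, 0], [0, 0, 0], [0, 0, 0], [0, 0, 0], [0, 0, 0]], gripper=0.7)

```text
clock: 12.4
ee_pos: [549.9, -232.4, 196.0]
ee_rot: [3.14, 0.001, 1.637]
contact_force: [0.1, 0.6, -0.5]
finger_gap: 0.703
gripper_force: 0.0
```

```bash
python3 - <<'E'
from h import *
im,W=cloud('wrist'); cv2.imwrite('pics/w5.png',im); np.save('w5.npy',W)
P=w2p(W)
def rect(m,Q,name):
    m=cv2.morphologyEx(m.astype(np.uint8),cv2.MORPH_OPEN,np.ones((3,3)))
    n,l,st,c=cv2.connectedComponentsWithStats(m)
    for i in range(1,n):
        if st[i,4]<200: continue
        print(name,cv2.minAreaRect(Q[l==i][:,:2].astype(np.float32)),np.median(W[l==i],0).round(1),st[i].tolist())
rect((P[...,2]>52)&(P[...,2]<67)&(abs(P[...,0])<50)&(P[...,1]<-50),P,'blk press')
rect((W[...,2]>88)&(W[...,2]<115)&(W[...,0]<430)&(W[...,0]>350)&(W[...,1]<-250),W,'handle world')
rect((W[...,2]>17)&(W[...,2]<32)&(W[...,0]<430)&(W[...,0]>350)&(W[...,1]<-150),W,'bar world')
rect((W[...,2]>3)&(W[...,2]<17)&(W[...,0]<440)&(W[...,0]>340)&(W[...,1]<-150),W,'tray world')
go([387.5,-343.5,66],np.radians(87.4))
E
```

```text
blk press ((-1.0573368072509766, -125.02713012695312), (99.04693603515625, 44.12890625), 89.5798568725586) [ 546.9 -199.3   60.6] [297, 109, 46, 101, 4463]
bar world ((389.8045349121094, -247.40280151367188), (137.15020751953125, 34.825294494628906), 88.09180450439453) [ 392.2 -240.2   24.1] [164, 126, 32, 118, 3460]
tray world ((390.57855224609375, -262.0975341796875), (187.41099548339844, 67.6357421875), 86.81690216064453) [ 408.1 -234.8   11.3] [157, 115, 61, 155, 3803]
at press [  -0.5 -155.2  194.8] units lin [-2.506 -4.225  3.223] rot [-0.01 -0.    1.28]
```

View pics/w5.png

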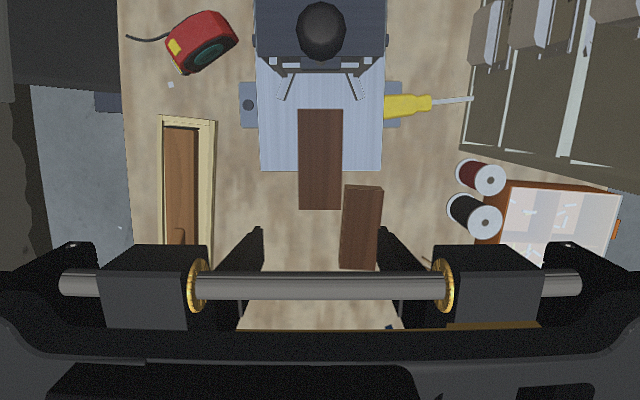

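The block sits well at press (-1,-125). The other block, at (362,227), seems to have been nudged, so I'll re-measure it later. Now for the stick.

>>> carry_out(linear=[[-0.5, -0.85, 0], [-0.5, -0.85, 0], [-0.5, -0.84, 0], [-0.5, -0.84, 0], [-0.5, -0.84, 0], [0, 0, 0.6], [0, 0, 0.6], [0, 0, 0.5], [0, 0, 0], [0, 0, 0]], rot=[[0, 0, 0], [0, 0, 0], [0, 0, 0], [0, 0, 0], [0, 0, 0], [0, 0, 0.64], [0, 0, 0.64], [0, 0, 0], [0, 0, 0], [0, 0, 0]])

```text
clock: 13.45
ee_pos: [387.9, -343.2, 126.8]
ee_rot: [-3.14, -0.002, 1.526]
contact_force: [-0.8, -0.2, 0.6]
finger_gap: 0.698
gripper_force: 0.0
```

```bash
python3 - <<'E'
from h import *
go([387.2,-343.5,66],np.radians(87.4))
im,W=cloud('wrist')
def rect(m,name):
    m=cv2.morphologyEx(m.astype(np.uint8),cv2.MORPH_OPEN,np.ones((3,3)))
    n,l,st,c=cv2.connectedComponentsWithStats(m)
    for i in range(1,n):
        if st[i,4]<200: continue
        print(name,cv2.minAreaRect(W[l==i][:,:2].astype(np.float32)),np.median(W[l==i],0).round(1),st[i].tolist())
b=(W[...,0]<430)&(W[...,0]>345)&(W[...,1]<-150)&(W[...,1]>-420)
rect((W[...,2]>88)&(W[...,2]<110)&b,'handle'); rect((W[...,2]>18)&(W[...,2]<32)&b,'bar'); rect((W[...,2]>3)&(W[...,2]<17)&b,'tray')
E
```

```text
at press [-169.1 -255.1  126.8] units lin [-0.011 -0.015  1.52 ] rot [-0.02 -0.02  0.01]
handle ((385.6943359375, -343.1556701660156), (42.45813751220703, 13.900020599365234), 88.49266052246094) [ 385.8 -340.8  102.5] [307, 194, 22, 65, 1281]
bar ((388.05474853515625, -276.56378173828125), (194.78904724121094, 34.08068084716797), 87.84632110595703) [ 390.1 -251.    24.2] [295, 0, 43, 232, 7606]
tray ((363.600341796875, -283.5182189941406), (220.14915466308594, 22.2593994140625), 88.77210998535156) [ 363.6 -280.4    7.6] [280, 0, 28, 248, 4009]
tray ((411.8005676269531, -285.65716552734375), (220.09646606445312, 22.9171142578125), 85.89271545410156) [ 414.1 -270.1    7. ] [328, 0, 32, 248, 4796]
```

>>> carry_out(linear=[[0, -0.04, 0.5], [0, 0, 0.5], [0, 0, 0.5], [0, 0, 0]], rot=[[0, 0, -0.07], [0, 0, 0], [0, 0, 0], [0, 0, 0]])

```text
clock: 13.9
ee_pos: [386.2, -342.9, 66.5]
ee_rot: [-3.14, -0.002, 1.532]
contact_force: [-0.5, 0.6, 0.0]
finger_gap: 0.697
gripper_force: 0.0
```

>>> carry_out(linear=[[0, 0, 0], [0, 0, 0], [0, 0, 0], [0, 0, 0], [0, 0, 0], [0, 0, 0], [0, 0, 0], [0, 0, 0], [0, 0, 0], [0, 0, 0]], rot=[[0, 0, 0], [0, 0, 0], [0, 0, 0], [0, 0, 0], [0, 0, 0], [0, 0, 0], [0, 0, 0], [0, 0, 0], [0, 0, 0], [0, 0, 0]], gripper=0, squeeze=60)

```text
clock: 14.9
ee_pos: [386.5, -343.4, 67.5]
ee_rot: [-3.142, 0.0, 1.532]
contact_force: [-0.1, 0.0, 1.0]
finger_gap: 0.145
gripper_force: 60.0
```

>>> carry_out(linear=[[0, 0, -0.5], [0, 0, -0.8], [0, 0, -0.8], [0, 0, -0.8], [0, 0, 0], [0, 0, 0]], rot=[[0, 0, 0], [0, 0, 0], [0, 0, 0], [0, 0, 0], [0, 0, 0], [0, 0, 0]])

```text
clock: 15.5
ee_pos: [386.4, -343.3, 183.4]
ee_rot: [3.141, 0.001, 1.532]
contact_force: [-0.6, -0.2, -2.2]
finger_gap: 0.143
gripper_force: 60.0
```

```bash
python3 - <<'E'
from h import *
go(p2w([0,-355,105]))
im,W=cloud('wrist')
T=pose(); Q=(W-T[:3,3])@T[:3,:3]
b=(abs(Q[...,1])<40)&(Q[...,0]>5)&(Q[...,0]<200)&(Q[...,2]>20)&(Q[...,2]<75)
q=Q[b]; print(len(q),np.nanmax(q[:,0]),cv2.minAreaRect(q[:,:2].astype(np.float32)))
A=np.c_[q[:,0],np.ones(len(q))]; print('top z tool = a*x+b',np.linalg.lstsq(A,q[:,2],rcond=None)[0])
cv2.imwrite('pics/w6.png',im); np.save('w6.npy',W)
E
```

```text
at press [-170.6 -255.   183.4] units lin [-2.033  4.505  1.964] rot [ 0.01  0.01 -1.21]
10293 143.6744267435562 ((74.3878402709961, -0.41724586486816406), (138.72557067871094, 34.1839599609375), 0.26470449566841125)
top z tool = a*x+b [3.65421744e-02 3.86517776e+01]
```

```bash
python3 - <<'E'
from h import *
W=np.load('w6.npy'); T=pose(); Q=(W-T[:3,3])@T[:3,:3]
for lo in range(10,150,20):
    b=(abs(Q[...,1])<13)&(Q[...,0]>lo)&(Q[...,0]<lo+20)&(Q[...,2]>20)&(Q[...,2]<75)
    print(lo,np.nanmedian(W[b][:,2]) if b.any() else None,b.sum())
for y in range(-320,-100,40):
    b=(abs(W[...,0]-450)<12)&(abs(W[...,1]-y)<15)&(W[...,2]<15); print(y,np.nanmedian(W[b][:,2]))
m=(W[...,2]>17)&(W[...,2]<32)&(W[...,0]>450)&(W[...,0]<680)&(W[...,1]<-180)
m=cv2.morphologyEx(m.astype(np.uint8),cv2.MORPH_OPEN,np.ones((3,3)))
n,l,st,c=cv2.connectedComponentsWithStats(m)
for i in range(1,n):
    if st[i,4]>200: print(cv2.minAreaRect(W[l==i][:,:2].astype(np.float32)),np.median(W[l==i],0).round(1),st[i].tolist())
E
```

```text
10 140.53684550514174 587
30 142.86501457447397 1221
50 140.17135228084936 1158
70 140.1863062362122 1213
90 140.1672460799649 1327
110 140.1442408253959 1367
130 140.07223661501058 932
-320 -0.2581718782921314
-280 -0.3264790965094164
-240 -0.37648763976184796
-200 -0.2995225748393011
-160 -0.04203656240019882
-120 nan
((601.1348876953125, -285.77667236328125), (47.00095748901367, 99.9413833618164), 0.31112125515937805) [ 599.9 -286.4   24.7] [495, 76, 50, 97, 3842]
  return np.nanmean(a, axis, out=out, keepdims=keepdims)
```

The bar is held level, with its underside 61 mm below the TCP, and block 2 has not moved. Next: swing behind block 1 and lower to bed height.

>>> carry_out(linear=[[0, 0, 0], [0, 0, 0], [-0.5, 0.85, 0], [-0.5, 0.85, 0], [-0.5, 0.85, 0], [-0.5, 0.85, 0], [-0.5, 0.85, 0], [0, 0, 0.8], [0, 0, 0.8], [0, 0, 0.3]], rot=[[0, 0, -0.6], [0, 0, -0.61], [0, 0, 0], [0, 0, 0], [0, 0, 0], [0, 0, 0], [0, 0, 0], [0, 0, 0], [0, 0, 0], [0, 0, 0]])

```text
clock: 16.55
ee_pos: [561.3, -430.4, 101.9]
ee_rot: [-3.136, -0.005, 1.638]
contact_force: [0.0, -0.1, -0.4]
finger_gap: 0.141
gripper_force: 60.0
```

```bash
python3 - <<'E'
from h import *
go(p2w([-0.5,-330,98.5]))
im,W=cloud('wrist'); P=w2p(W)
m=(P[...,2]>40)&(P[...,2]<66)&(abs(P[...,0])<45)&(P[...,1]<-60)&(P[...,1]>-330)
m=cv2.morphologyEx(m.astype(np.uint8),cv2.MORPH_OPEN,np.ones((3,3)))
n,l,st,c=cv2.connectedComponentsWithStats(m)
for i in range(1,n):
    if st[i,4]>200: print(cv2.minAreaRect(P[l==i][:,:2].astype(np.float32)),np.median(P[l==i],0).round(1),st[i].tolist())
cv2.imwrite('pics/w7.png',im)
E
```

```text
at press [  -2.  -353.7  101.9] units lin [0.592 0.037 0.089] rot [-0.06 -0.06 -0.  ]
((-2.9514122009277344, -269.7681884765625), (120.21798706054688, 34.151344299316406), 89.78440856933594) [  -2.7 -261.1   59.1] [293, 0, 54, 189, 9018]
```

>>> carry_out(linear=[[0.2, 0.04, 0.04], [0.3, 0, 0.03], [0.3, 0, 0], [0.3, 0, 0], [0.3, 0, 0], [0.2, 0, 0], [0.2, 0, 0], [0.2, 0, 0]], rot=[[0, 0, 0], [0, 0, 0], [0, 0, 0], [0, 0, 0], [0, 0, 0], [0, 0, 0], [0, 0, 0], [0, 0, 0]])

```text
clock: 17.4
ee_pos: [559.1, -351.4, 104.8]
ee_rot: [3.141, 0.0, 1.637]
contact_force: [0.6, -1.6, -1.5]
finger_gap: 0.146
gripper_force: 60.0
```

>>> carry_out(linear=[[0.2, 0, 0], [0.2, 0, 0], [0.2, 0, 0], [0.2, 0, 0], [0.2, 0, 0], [0, 0, 0]], rot=[[0, 0, 0], [0, 0, 0], [0, 0, 0], [0, 0, 0], [0, 0, 0], [0, 0, 0]])

```text
clock: 18.0
ee_pos: [556.7, -312.0, 105.1]
ee_rot: [3.141, 0.002, 1.638]
contact_force: [0.1, -3.3, -0.1]
finger_gap: 0.145
gripper_force: 60.0
```

```bash
python3 - <<'E'
from h import *
go(p2w([-0.5,-133,98.5]))
im,W=cloud('wrist'); cv2.imwrite('pics/w8.png',im); np.save('w8.npy',W)
T=pose(); Q=(W-T[:3,3])@T[:3,:3]
b=(abs(Q[...,1])<30)&(Q[...,0]>28)&(Q[...,0]<140)&(Q[...,2]>20)&(Q[...,2]<60)
q=Q[b]; print(cv2.minAreaRect(q[:,:2].astype(np.float32)), np.linalg.lstsq(np.c_[q[:,0],np.ones(len(q))],q[:,2],rcond=None)[0])
E
```

```text
at press [   1.3 -235.2  105.1] units lin [ 2.557 -0.045  0.161] rot [0.01 0.02 0.  ]
((84.00637817382812, -0.6958122253417969), (112.01936340332031, 34.19905090332031), 0.28638365864753723) [ 0.04998015 37.96515232]
```

View pics/w8.png

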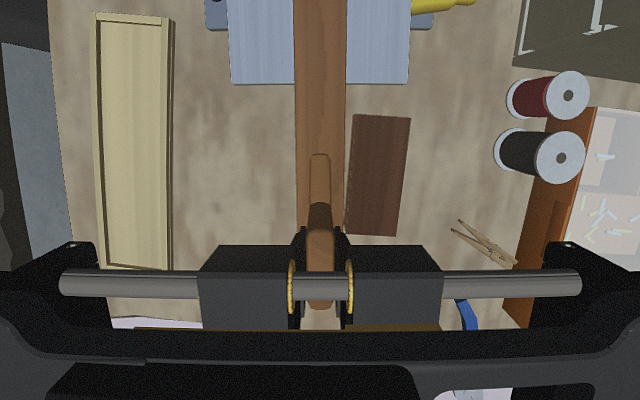

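The stick (318,200) is behind the block on the bed and block 2 at (378,175) is untouched. The bar is 6 mm high, so I'll lower it before it reaches the roller and then push on.

>>> carry_out(linear=[[-0.1, -0.04, 0.08], [0, 0, 0.07], [0.1, 0, 0], [0.2, 0, 0], [0.2, 0, 0], [0.2, 0, 0], [0.2, 0, 0], [0, 0, 0]], rot=[[0, 0, 0], [0, 0, 0], [0, 0, 0], [0, 0, 0], [0, 0, 0], [0, 0, 0], [0, 0, 0], [0, 0, 0]])

```text
clock: 18.85
ee_pos: [552.6, -279.6, 98.6]
ee_rot: [-3.141, 0.0, 1.638]
contact_force: [-0.7, -0.4, -2.0]
finger_gap: 0.145
gripper_force: 60.0
```

>>> carry_out(linear=[[0.2, 0, 0], [0.2, 0, 0], [0.2, 0, 0], [0.2, 0, 0], [0.2, 0, 0], [0, 0, 0]], rot=[[0, 0, 0], [0, 0, 0], [0, 0, 0], [0, 0, 0], [0, 0, 0], [0, 0, 0]])

```text
clock: 19.45
ee_pos: [550.0, -240.1, 98.8]
ee_rot: [3.142, 0.0, 1.638]
contact_force: [-0.6, -1.2, -2.5]
finger_gap: 0.145
gripper_force: 60.0
```

```bash
python3 - <<'E'
from h import *
go(p2w([-0.5,-133,98.5]))
im,W=cloud('wrist'); P=w2p(W)
T=pose(); Q=(W-T[:3,3])@T[:3,:3]
for lo in range(45,140,15):
    b=(abs(Q[...,1])<13)&(Q[...,0]>lo)&(Q[...,0]<lo+15)&(Q[...,2]>20)&(Q[...,2]<65)
    print(lo,np.nanmedian(W[b][:,2]) if b.any() else None,b.sum())
E
```

```text
at press [  -0.5 -163.    98.8] units lin [ 0.75  -0.     0.008] rot [0. 0. 0.]
45 55.63468052636608 867
60 55.491992681131606 894
75 55.54555077665398 929
90 55.46270924335681 979
105 55.50918252966909 1098
120 55.27617980118673 172
135 None 0
```

>>> carry_out(linear=[[0.2, 0, 0], [0.2, 0, 0], [0.2, 0, 0], [0.2, 0, 0], [0, 0, 0]], rot=[[0, 0, 0], [0, 0, 0], [0, 0, 0], [0, 0, 0], [0, 0, 0]])

```text
clock: 20.0
ee_pos: [547.8, -207.1, 98.6]
ee_rot: [-3.141, -0.001, 1.638]
contact_force: [-0.1, -0.2, -1.2]
finger_gap: 0.141
gripper_force: 60.0
```

```bash
python3 - <<'E'
from h import *
go(p2w([-0.5,-133,98.5]))
im,W=cloud('scene'); P=w2p(W); cv2.imwrite('pics/scene3.png',im)
m=(P[...,2]>50)&(P[...,2]<68)&(abs(P[...,0])<60)&(P[...,1]<180)&(P[...,1]>42)
m=cv2.morphologyEx(m.astype(np.uint8),cv2.MORPH_OPEN,np.ones((2,2)))
print(m.sum())
q=P[m>0]; print(q.min(0),q.max(0),cv2.minAreaRect(q[:,:2].astype(np.float32)))
E
```

```text
at press [  -0.5 -130.    98.6] units lin [-0.076  0.001  0.002] rot [-0.   -0.01  0.  ]
119
[-387.96650894   99.78604602   47.80380789] [ 19.32159662 323.65978279 314.3987491 ] ((-180.1158905029297, 224.9978790283203), (31.71671485900879, 459.2420959472656), 60.99428176879883)
```

```bash
python3 - <<'E'
from h import *
im,W=cloud('scene'); P=w2p(W)
m=(P[...,2]>52)&(P[...,2]<66)&(abs(P[...,0])<60)&(P[...,1]<180)&(P[...,1]>30)
q=P[m]; print(len(q),np.percentile(q,[2,50,98],axis=0).round(1))
v,u=np.where(m); print(u.min(),u.max(),v.min(),v.max())
cv2.imwrite('pics/c3.png',cv2.resize(im[180:320,140:340],None,fx=3,fy=3))
E
```

```text
115 [[-21.6  98.7  52.3]
 [  2.5 124.9  58.5]
 [ 21.1 136.8  61.1]]
264 276 233 245
```

View pics/c3.png

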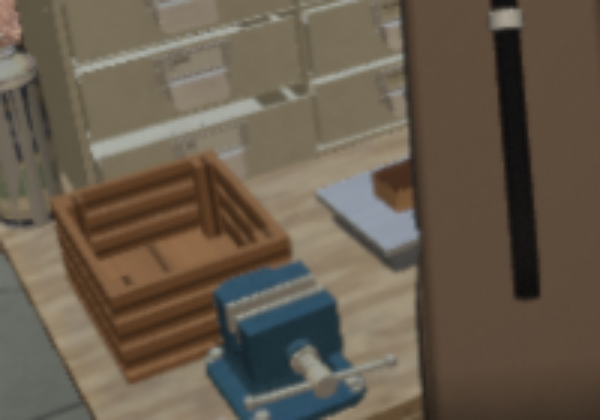

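Block 1 is out, with its front end at y≈136. I'll withdraw the stick and put it back in the tray.

>>> carry_out(linear=[[-0.6, 0, -0.02], [-0.8, 0, 0], [-0.8, 0, 0], [-0.8, 0, 0], [0, 0, -0.8], [0, 0, -0.8], [0, 0, -0.5], [0, 0, 0], [0, 0, 0]], rot=[[0, 0, 0], [0, 0, 0], [0, 0, 0], [0, 0, 0], [0, 0, 0], [0, 0, 0], [0, 0, 0], [0, 0, 0], [0, 0, 0]])

```text
clock: 21.0
ee_pos: [555.6, -328.1, 182.9]
ee_rot: [-3.141, -0.0, 1.637]
contact_force: [0.3, 0.5, -1.2]
finger_gap: 0.145
gripper_force: 60.0
```

```bash
python3 - <<'E'
from h import *
go([386.4,-343.3,67.5],1.532)
E
```

```text
at press [  -0.8 -251.2  182.9] units lin [-0.1   -4.247  2.886] rot [-0.   -0.    1.21]
```

>>> carry_out(linear=[[-0.02, -0.85, 0], [-0.02, -0.85, 0], [-0.02, -0.85, 0], [-0.02, -0.85, 0], [-0.02, -0.85, 0], [0, 0, 0.7], [0, 0, 0.7], [0, 0, 0.6], [0, 0, 0], [0, 0, 0]], rot=[[0, 0, 0], [0, 0, 0], [0, 0, 0], [0, 0, 0], [0, 0, 0.6], [0, 0, 0.61], [0, 0, 0], [0, 0, 0], [0, 0, 0], [0, 0, 0]])

```text
clock: 22.0
ee_pos: [386.3, -343.1, 102.9]
ee_rot: [-3.14, -0.001, 1.532]
contact_force: [-0.2, 0.2, -1.0]
finger_gap: 0.143
gripper_force: 60.0
```

```bash
cat >> h.py <<'E'
def rects(W,m,name,mn=200,Q=None):
    Q=W if Q is None else Q
    m=cv2.morphologyEx(m.astype(np.uint8),cv2.MORPH_OPEN,np.ones((3,3)))
    n,l,st,c=cv2.connectedComponentsWithStats(m)
    for i in range(1,n):
        if st[i,4]<mn: continue
        a,b,g=cv2.minAreaRect(Q[l==i][:,:2].astype(np.float32))
        print(name,np.round(a,1),np.round(b,1),round(g,1),'z',np.median(Q[l==i][:,2]).round(1),st[i].tolist())
E
python3 - <<'E'
from h import *
go([386.4,-343.3,67.5],1.532)
im,W=cloud('wrist'); cv2.imwrite('pics/w9.png',im); np.save('w9.npy',W)
b=(W[...,0]<440)&(W[...,0]>335)&(W[...,1]<-150)&(W[...,1]>-420)
rects(W,(W[...,2]>45)&(W[...,2]<75)&b,'bar'); rects(W,(W[...,2]>3)&(W[...,2]<17)&b,'tray')
E
```

```text
at press [-170.7 -254.9  102.9] units lin [-0.006  0.003  0.886] rot [-0.02 -0.02 -0.  ]
bar [ 388.2 -274.7] [151.6  34.2] 87.6 z 59.8 [293, 0, 55, 230, 10237]
tray [ 361.5 -280.5] [200.5  11.9] 87.2 z 12.2 [280, 0, 17, 245, 3223]
tray [ 415.8 -282.5] [200.   14.5] 87.4 z 7.5 [343, 0, 24, 245, 4116]
```

View pics/w9.png

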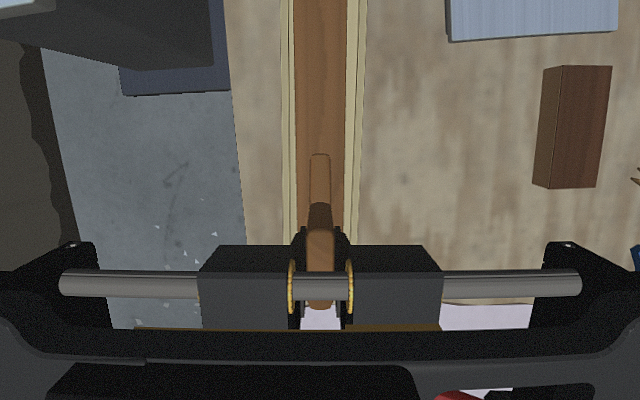

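The bar (320,110) is centred over the tray (walls at 287 and 355). I'll lower and release it, then move toward block 2.

>>> carry_out(linear=[[0, 0, 0.5], [0, 0, 0.36], [0, 0, 0], [0, 0, 0]], rot=[[0, 0, 0], [0, 0, 0], [0, 0, 0], [0, 0, 0]])

```text
clock: 22.45
ee_pos: [386.9, -343.7, 70.0]
ee_rot: [3.141, 0.001, 1.532]
contact_force: [0.8, 1.6, -0.9]
finger_gap: 0.147
gripper_force: 60.0
```

>>> carry_out(linear=[[0, 0, 0], [0, 0, 0], [0, 0, 0], [0, 0, 0], [0, 0, 0], [0, 0, 0], [0, 0, -0.8], [0, 0, -0.8], [0, 0, -0.5], [0.16, 0.9, 0]], rot=[[0, 0, 0], [0, 0, 0], [0, 0, 0], [0, 0, 0], [0, 0, 0], [0, 0, 0], [0, 0, 0], [0, 0, 0], [0, 0, 0], [0, 0, 0]], gripper=0.72)

```text
clock: 23.45
ee_pos: [421.7, -339.4, 156.0]
ee_rot: [3.139, 0.003, 1.529]
contact_force: [0.8, -0.3, 0.4]
finger_gap: 0.722
gripper_force: 0.0
```

>>> carry_out(linear=[[0.16, 0.9, 0], [0.16, 0.9, 0], [0.16, 0.9, 0], [0.16, 0.9, 0], [0.1, 0.8, 0], [0, 0, 0], [0, 0, 0]], rot=[[0, 0, 0], [0, 0, 0], [0, 0, 0], [0, 0, 0], [0, 0, -0.5], [0, 0, 0], [0, 0, 0]])

```text
clock: 24.15
ee_pos: [599.6, -315.2, 152.4]
ee_rot: [-3.141, -0.001, 1.576]
contact_force: [-1.0, 0.5, 0.2]
finger_gap: 0.719
gripper_force: 0.0
```

```bash
python3 - <<'E'
from h import *
im,W=cloud('wrist'); np.save('w10.npy',W)
b=(W[...,0]<680)&(W[...,0]>440)&(W[...,1]<-150)&(W[...,1]>-420)
rects(W,(W[...,2]>15)&(W[...,2]<32)&b,'block')
b=(W[...,0]<440)&(W[...,0]>335)&(W[...,1]<-150)&(W[...,1]>-420)
rects(W,(W[...,2]>17)&(W[...,2]<32)&b,'bar'); rects(W,(W[...,2]>3)&(W[...,2]<17)&b,'tray')
go([600.3,-316,6],np.radians(90.2))
E
```

```text
block [ 626.8 -152.7] [32.5  7.4] 6.3 z 20.9 [334, 8, 37, 13, 317]
block [ 600.5 -285.8] [44.  98.8] 0.1 z 24.6 [299, 110, 47, 103, 4664]
bar [ 389.7 -276.9] [195.   35.7] 87.3 z 24.1 [81, 49, 57, 198, 5861]
tray [ 390.3 -273. ] [208.4  67.9] 86.9 z 11.6 [75, 40, 83, 204, 6147]
tray [ 365.2 -386.9] [28.3 11. ] 2.7 z 8.8 [99, 246, 26, 12, 201]
at press [  43.4 -241.6  152.6] units lin [-0.014  0.035  3.665] rot [-0.01 -0.01  0.01]
```

>>> carry_out(linear=[[0, 0.03, 0.9], [0, 0, 0.9], [0, 0, 0.9], [0, 0, 0.6], [0, 0, 0.35], [0, 0, 0], [0, 0, 0]], rot=[[0, 0, 0], [0, 0, 0], [0, 0, 0], [0, 0, 0], [0, 0, 0], [0, 0, 0], [0, 0, 0]])

```text
clock: 24.9
ee_pos: [601.1, -316.2, 8.2]
ee_rot: [3.141, 0.001, 1.575]
contact_force: [-0.4, 0.5, 0.6]
finger_gap: 0.72
gripper_force: 0.0
```

>>> carry_out(linear=[[0, 0, 0], [0, 0, 0], [0, 0, 0], [0, 0, 0], [0, 0, 0], [0, 0, 0], [0, 0, 0], [0, 0, -0.8], [0, 0, -0.8], [0, 0, -0.8]], rot=[[0, 0, 0], [0, 0, 0], [0, 0, 0], [0, 0, 0], [0, 0, 0], [0, 0, 0], [0, 0, 0], [0, 0, 0], [0, 0, 0], [0, 0, 0]], gripper=0, squeeze=30)

```text
clock: 25.9
ee_pos: [600.8, -315.5, 103.8]
ee_rot: [-3.141, -0.0, 1.576]
contact_force: [-0.2, 0.4, -0.8]
finger_gap: 0.463
gripper_force: 30.0
```

```bash
python3 - <<'E'
from h import *
go(p2w([0,-155,43]))
E
```

```text
at press [  45.1 -241.7  103.8] units lin [ 2.092 -1.259  1.521] rot [-0.01 -0.   -0.71]
```

>>> carry_out(linear=[[0.7, -0.42, 0], [0.7, -0.42, 0], [0.69, -0.42, 0], [0, 0, 0.5], [0, 0, 0.5], [0, 0, 0.3], [0, 0, 0.17], [0, 0, 0], [0, 0, 0]], rot=[[0, 0, 0], [0, 0, 0], [0, 0, 0], [0, 0, -0.71], [0, 0, 0], [0, 0, 0], [0, 0, 0], [0, 0, 0], [0, 0, 0]])

```text
clock: 26.8
ee_pos: [550.4, -232.6, 44.4]
ee_rot: [3.141, 0.0, 1.637]
contact_force: [-0.7, -1.0, -0.7]
finger_gap: 0.462
gripper_force: 30.0
```

>>> carry_out(linear=[[0, 0, 0], [0, 0, 0], [0, 0, 0], [0, 0, 0], [0, 0, -0.8], [0, 0, -1], [0, 0, -1], [0, 0, -1], [0, 0, -1], [0, 0, -1]], rot=[[0, 0, 0], [0, 0, 0], [0, 0, 0], [0, 0, 0], [0, 0, 0], [0, 0, 0], [0, 0, 0], [0, 0, 0], [0, 0, 0], [0, 0, 0]], gripper=0.72)

```text
clock: 27.8
ee_pos: [549.9, -232.1, 278.2]
ee_rot: [3.141, 0.0, 1.637]
contact_force: [0.2, -0.3, -0.7]
finger_gap: 0.724
gripper_force: 0.0
```

>>> carry_out(linear=[[0, 0, -1], [0, 0, -0.5], [1, 0, 0], [1, 0, 0], [1, 0, 0], [1, 0, 0], [1, 0, 0], [0, 0, 0], [0, 0, 0]], rot=[[0, 0, 0], [0, 0, 0], [0, 0, 0], [0, 0, 0], [0, 0, 0], [0, 0, 0], [0, 0, 0], [0, 0, 0], [0, 0, 0]])

```text
clock: 28.7
ee_pos: [536.8, -32.2, 336.5]
ee_rot: [3.141, 0.0, 1.639]
contact_force: [-0.2, 0.1, 0.5]
finger_gap: 0.72
gripper_force: 0.0
```

```bash
python3 - <<'E'
from h import *
im,W=cloud('wrist'); cv2.imwrite('pics/w11.png',im); np.save('w11.npy',W); P=w2p(W)
rects(W,(P[...,2]>52)&(P[...,2]<67)&(abs(P[...,0])<60)&(P[...,1]<0),'blk2 press',200,P)
rects(W,(P[...,2]>52)&(P[...,2]<67)&(abs(P[...,0])<60)&(P[...,1]>35)&(P[...,1]<250),'blk1 press',200,P)
rects(W,(P[...,2]>70)&(P[...,2]<95)&(P[...,1]>150),'crate rim world',200)
s=sensors.observe(); print(s['clock']); go(p2w([0,90,300]))
E
```

```text
blk1 press [-2.1 85.4] [43.8 92.9] 0.6 z 60.6 [303, 107, 32, 67, 2057]
crate rim world [547.1 181.7] [ 16.8 179.5] 89.9 z 84.6 [267, 0, 147, 17, 1510]
crate rim world [693.3 141.6] [  7.3 116.6] 0.1 z 78.1 [442, 0, 18, 94, 572]
28.75
at press [3.000e-01 4.450e+01 3.363e+02] units lin [ 1.138 -0.008  0.908] rot [0. 0. 0.]
```

View pics/w11.png

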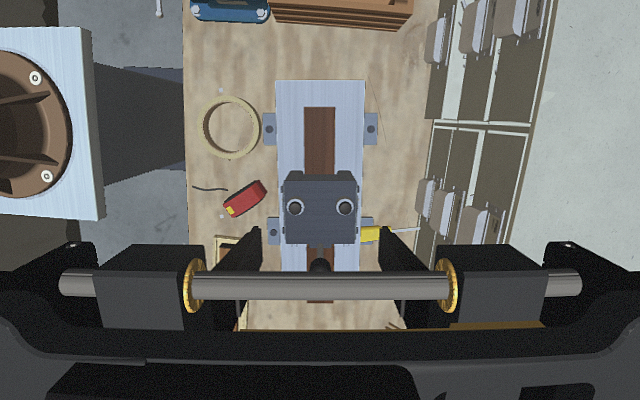

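Block 1 is at press (-2,86), seen at (319,138), and the near edge of the crate is at world y≈174 with its centre at about x 547. I'll pick block 1.

```bash
python3 - <<'E'
from h import *
go(p2w([-2,100,44]))
E
```

```text
at press [3.000e-01 4.450e+01 3.363e+02] units lin [ 1.391 -0.059  7.308] rot [0. 0. 0.]
```

>>> carry_out(linear=[[0.7, -0.03, 0], [0.7, -0.03, 0.5], [0, 0, 1], [0, 0, 1], [0, 0, 1], [0, 0, 1], [0, 0, 1], [0, 0, 1], [0, 0, 0], [0, 0, 0]], rot=[[0, 0, 0], [0, 0, 0], [0, 0, 0], [0, 0, 0], [0, 0, 0], [0, 0, 0], [0, 0, 0], [0, 0, 0], [0, 0, 0], [0, 0, 0]])

```text
clock: 29.75
ee_pos: [531.1, 22.1, 76.6]
ee_rot: [-3.141, -0.0, 1.636]
contact_force: [0.1, 0.0, 0.3]
finger_gap: 0.721
gripper_force: 0.0
```

```bash
python3 - <<'E'
from h import *
go(p2w([-2,100,44]))
im,W=cloud('wrist'); cv2.imwrite('pics/w12.png',im); np.save('w12.npy',W); P=w2p(W)
rects(W,(P[...,2]>52)&(P[...,2]<67)&(abs(P[...,0])<60)&(P[...,1]>35)&(P[...,1]<180),'blk1 press',200,P)
rects(W,(W[...,2]>74)&(W[...,2]<95)&(W[...,1]>150),'crate rim world',200)
rects(W,(W[...,2]>3)&(W[...,2]<14)&(W[...,1]>150)&(W[...,0]>450)&(W[...,0]<640),'floor',200)
E
```

```text
at press [-1.8 99.8 76.6] units lin [ 0.005 -0.004  0.815] rot [-0.01 -0.   -0.02]
blk1 press [ -1.9 103.3] [60.2 44.1] 89.8 z 60.7 [286, 180, 71, 92, 6243]
blk1 press [-1.6 43.9] [43.9 17.8] 0.0 z 60.7 [290, 300, 64, 22, 1333]
blk1 press [-35.8  39.6] [ 5.6 21.8] 81.9 z 59.6 [256, 307, 33, 16, 405]
blk1 press [35.  39.2] [22.1  5.8] 5.4 z 59.9 [358, 306, 33, 17, 400]
crate rim world [691.9 160.4] [ 5.8 20.6] 5.5 z 76.2 [627, 0, 13, 39, 259]
floor [581.1 175. ] [  3. 111.] 89.8 z 7.5 [327, 0, 156, 16, 775]
```

View pics/w12.png

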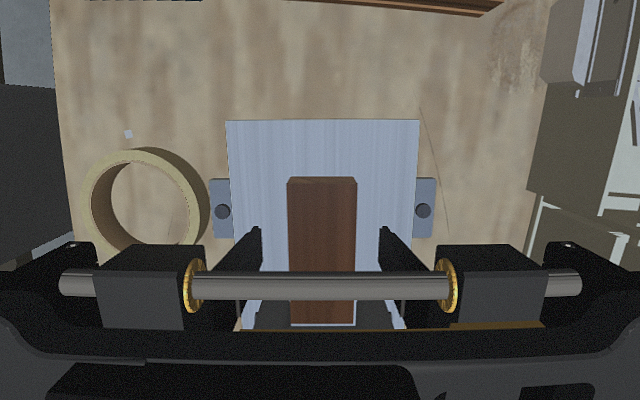

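The fingers straddle block 1 cleanly at (321,250). Now I'll grip and lift.

>>> carry_out(linear=[[0, 0, 0.5], [0, 0, 0.3], [0, 0, 0], [0, 0, 0]], rot=[[0, 0, 0], [0, 0, 0], [0, 0, 0], [0, 0, 0]])

```text
clock: 30.2
ee_pos: [531.2, 22.8, 45.1]
ee_rot: [3.141, 0.0, 1.637]
contact_force: [-0.1, -0.1, -0.1]
finger_gap: 0.717
gripper_force: 0.0
```

>>> carry_out(linear=[[0, 0, 0], [0, 0, 0], [0, 0, 0], [0, 0, 0], [0, 0, 0], [0, 0, 0], [0, 0, -0.9], [0, 0, -0.9], [0, 0, -0.9], [0, 0, -0.9]], rot=[[0, 0, 0], [0, 0, 0], [0, 0, 0], [0, 0, 0], [0, 0, 0], [0, 0, 0], [0, 0, 0], [0, 0, 0], [0, 0, 0], [0, 0, 0]], gripper=0, squeeze=30)

```text
clock: 31.2
ee_pos: [530.4, 23.0, 189.4]
ee_rot: [-3.141, -0.0, 1.637]
contact_force: [0.0, -0.2, -0.2]
finger_gap: 0.458
gripper_force: 30.0
```

>>> carry_out(linear=[[0.5, 0, -0.5], [0.5, 0, -0.5], [0.5, 0, 0], [0, 0, 0], [0, 0, 0]], rot=[[0, 0, 0], [0, 0, 0], [0, 0, 0], [0, 0, 0], [0, 0, 0]])

```text
clock: 31.7
ee_pos: [526.5, 82.8, 227.8]
ee_rot: [-3.141, 0.0, 1.638]
contact_force: [0.2, -0.7, -0.6]
finger_gap: 0.46
gripper_force: 30.0
```

```bash
python3 - <<'E'
from h import *
s=sensors.observe(); print(s['contact_force'],s['finger_gap'])
im,W=cloud('wrist'); cv2.imwrite('pics/w13.png',im); np.save('w13.npy',W)
rects(W,(W[...,2]>74)&(W[...,2]<95)&(W[...,1]>150)&(W[...,0]>440)&(W[...,0]<660),'crate rim world',200)
rects(W,(W[...,2]>3)&(W[...,2]<14)&(W[...,1]>170)&(W[...,0]>450)&(W[...,0]<640),'floor',200)
go([512,258,24],np.pi/2)
E
```

```text
[ 0.24507791 -0.6787679  -0.6476922 ] 0.4601773490568274
crate rim world [547.1 222.5] [181.6  97.4] 0.4 z 85.2 [255, 0, 200, 106, 4393]
floor [547.7 242.1] [167.7 105.5] 0.1 z 8.3 [275, 0, 150, 94, 12460]
at press [ -2.3 160.3 227.7] units lin [ 4.405 -0.065  5.091] rot [-0.01  0.    0.77]
```

View pics/w13.png

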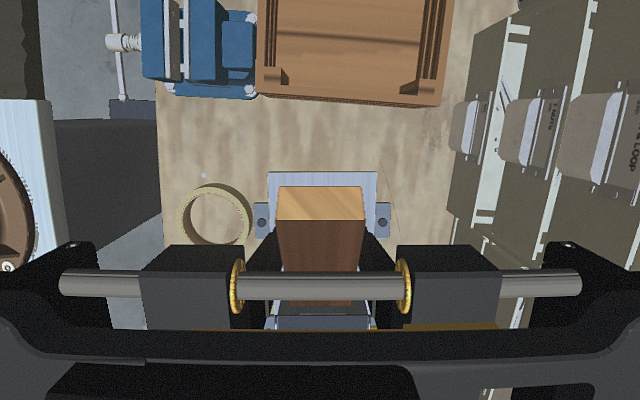

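```bash
python3 - <<'E'
from h import *
W=np.load('w13.npy')
for x in range(380,465,10):
    m=(abs(W[...,0]-x)<5)&(W[...,1]>190)&(W[...,1]<330); print(x,np.nanpercentile(W[m][:,2],[50,99]).round() if m.any() else None, np.nanmax(W[m][:,1]).round() if m.any() else None)
W=np.load('scene0.npy')
m=(W[...,1]>150)&(W[...,1]<300)&(W[...,0]>300)&(W[...,0]<455)&(W[...,2]>20)&(W[...,2]<150); print(np.percentile(W[m],[1,50,99],axis=0).round())
go([582,265,22],np.pi/2+.007)
E
```

```text
380 [77. 88.] 256.0
390 [87. 89.] 282.0
400 [88. 90.] 282.0
410 [88. 90.] 283.0
420 [72. 89.] 283.0
430 [70. 73.] 283.0
440 [70. 73.] 284.0
450 [70. 73.] 241.0
460 [84. 87.] 265.0
[[301. 172.  21.]
 [354. 229.  72.]
 [449. 276.  90.]]
at press [ -2.3 160.3 227.7] units lin [4.463 1.693 5.14 ] rot [-0.01  0.    0.69]
```

The vise top is 90 mm, so the gripper body at 100 mm clears it. I'll set block 1 down at crate x≈582.

>>> carry_out(linear=[[0.89, 0.34, 0], [0.89, 0.34, 0], [0.89, 0.34, 0], [0.89, 0.34, 0], [0.9, 0.34, 0], [0, 0, 0.8], [0, 0, 0.8], [0, 0, 0.8], [0, 0, 0.8], [0, 0, 0]], rot=[[0, 0, 0], [0, 0, 0], [0, 0, 0], [0, 0, 0], [0, 0, 0], [0, 0, 0.69], [0, 0, 0], [0, 0, 0], [0, 0, 0], [0, 0, 0]])

```text
clock: 32.75
ee_pos: [581.0, 263.7, 95.7]
ee_rot: [-3.134, 0.003, 1.576]
contact_force: [0.5, 0.8, 0.4]
finger_gap: 0.459
gripper_force: 30.0
```

>>> carry_out(linear=[[0, 0, 0.8], [0, 0, 0.6], [0, 0, 0.5], [0, 0, 0], [0, 0, 0]], rot=[[0, 0, 0], [0, 0, 0], [0, 0, 0], [0, 0, 0], [0, 0, 0]])

```text
clock: 33.25
ee_pos: [583.4, 265.0, 25.3]
ee_rot: [3.141, 0.0, 1.577]
contact_force: [0.4, -0.2, -0.3]
finger_gap: 0.458
gripper_force: 30.0
```

>>> carry_out(linear=[[0, 0, 0], [0, 0, 0], [0, 0, 0], [0, 0, -0.6], [0, 0, -1], [0, 0, -1], [0, 0, -1], [0, 0, -1], [0, 0, -1], [0, 0, 0]], rot=[[0, 0, 0], [0, 0, 0], [0, 0, 0], [0, 0, 0], [0, 0, 0], [0, 0, 0], [0, 0, 0], [0, 0, 0], [0, 0, 0], [0, 0, 0]], gripper=0.6)

```text
clock: 34.25
ee_pos: [584.2, 265.9, 254.4]
ee_rot: [3.133, -0.003, 1.577]
contact_force: [0.8, -0.0, 0.7]
finger_gap: 0.603
gripper_force: 0.0
```

```bash
python3 - <<'E'
from h import *
im,W=cloud('scene'); rects(W,(W[...,2]>22)&(W[...,2]<45)&(W[...,1]>185)&(W[...,1]<315)&(W[...,0]>480)&(W[...,0]<625),'blk in crate',20)
s=sensors.observe(); print(s['clock'])
go([387,-343.3,160],np.radians(87.6))
E
```

```text
blk in crate [614.5 193.5] [15.8 10.4] 85.0 z 34.2 [207, 247, 7, 7, 42]
blk in crate [584.2 256.6] [50.7 93.7] 0.6 z 31.5 [174, 255, 38, 18, 400]
34.3
at press [ 66.6 339.3 251.3] units lin [-15.193  -5.019   2.234] rot [ 0.06 -0.02  0.55]
```

>>> carry_out(linear=[[-0.95, -0.31, 0], [-0.95, -0.31, 0], [-0.95, -0.31, 0], [-0.95, -0.31, 0], [-0.95, -0.31, 0], [-0.95, -0.31, 0], [-0.95, -0.31, 0], [-0.95, -0.31, 0], [-0.95, -0.31, 0], [-0.95, -0.31, 0]], rot=[[0, 0, 0], [0, 0, 0], [0, 0, 0], [0, 0, 0], [0, 0, 0], [0, 0, 0], [0, 0, 0], [0, 0, 0], [0, 0, 0], [0, 0, 0]])

```text
clock: 35.3
ee_pos: [460.0, -116.6, 247.4]
ee_rot: [-3.14, -0.0, 1.577]
contact_force: [-0.0, 0.8, 0.1]
finger_gap: 0.6
gripper_force: 0.0
```

>>> carry_out(linear=[[-0.95, -0.31, 0], [-0.95, -0.31, 0], [-0.95, -0.31, 0], [-0.95, -0.31, 0], [-0.95, -0.31, 0], [-0.95, -0.31, 0], [0, 0, 0.9], [0, 0, 0.9], [0, 0, 0], [0, 0, 0]], rot=[[0, 0, 0], [0, 0, 0], [0, 0, 0], [0, 0, 0], [0, 0, 0], [0, 0, 0], [0, 0, 0.55], [0, 0, 0], [0, 0, 0], [0, 0, 0]])

```text
clock: 36.3
ee_pos: [388.1, -343.7, 176.2]
ee_rot: [-3.14, -0.001, 1.53]
contact_force: [-0.5, 0.1, 0.8]
finger_gap: 0.601
gripper_force: 0.0
```

```bash
python3 - <<'E'
from h import *
im,W=cloud('wrist'); np.save('w14.npy',W)
b=(W[...,0]<430)&(W[...,0]>345)&(W[...,1]<-150)&(W[...,1]>-420)
rects(W,(W[...,2]>88)&(W[...,2]<115)&b,'handle');rects(W,(W[...,2]>18)&(W[...,2]<32)&b,'bar')
P=w2p(W); rects(W,(P[...,2]>52)&(P[...,2]<67)&(abs(P[...,0])<50)&(P[...,1]<-55)&(P[...,1]>-200),'blk2 press',200,P)
go([386.5,-343.3,67],np.radians(87.6))
E
```

```text
handle [ 385.8 -344. ] [43.1 13.5] 87.6 z 102.5 [310, 180, 17, 54, 859]
bar [ 388.8 -277.5] [195.5  34. ] 87.4 z 24.2 [301, 19, 36, 197, 5458]
blk2 press [  -0.2 -136.5] [77.5 45.9] 89.9 z 60.5 [470, 0, 54, 92, 4709]
at press [-168.5 -255.9  177.1] units lin [ 0.016 -0.054  2.754] rot [0.   0.   0.01]
```

>>> carry_out(linear=[[0, -0.05, 0.9], [0, 0, 0.9], [0, 0, 0.6], [0, 0, 0.34], [0, 0, 0], [0, 0, 0]], rot=[[0, 0, 0], [0, 0, 0], [0, 0, 0], [0, 0, 0], [0, 0, 0], [0, 0, 0]])

```text
clock: 36.95
ee_pos: [386.9, -344.3, 68.1]
ee_rot: [3.14, 0.001, 1.53]
contact_force: [-0.4, 1.3, -0.0]
finger_gap: 0.6
gripper_force: 0.0
```

>>> carry_out(linear=[[0, 0, 0], [0, 0, 0], [0, 0, 0], [0, 0, 0], [0, 0, 0], [0, 0, 0], [0, 0, 0], [0, 0, 0], [0, 0, 0], [0, 0, 0]], rot=[[0, 0, 0], [0, 0, 0], [0, 0, 0], [0, 0, 0], [0, 0, 0], [0, 0, 0], [0, 0, 0], [0, 0, 0], [0, 0, 0], [0, 0, 0]], gripper=0, squeeze=60)

```text
clock: 37.95
ee_pos: [386.2, -343.8, 66.6]
ee_rot: [-3.141, -0.0, 1.529]
contact_force: [-0.2, 0.5, -1.1]
finger_gap: 0.143
gripper_force: 60.0
```

>>> carry_out(linear=[[0, 0, -0.5], [0, 0, -0.8], [0, 0, -0.8], [0, 0, -0.8], [0, 0, 0], [0, 0, 0]], rot=[[0, 0, 0], [0, 0, 0], [0, 0, 0], [0, 0, 0], [0, 0, 0], [0, 0, 0]])

```text
clock: 38.55
ee_pos: [386.2, -343.8, 182.7]
ee_rot: [3.141, 0.001, 1.529]
contact_force: [0.9, -0.5, -1.2]
finger_gap: 0.144
gripper_force: 60.0
```

```bash
python3 - <<'E'
from h import *
go(p2w([-0.3,-355,99]))
im,W=cloud('wrist')
T=pose(); Q=(W-T[:3,3])@T[:3,:3]
for lo in range(50,140,20):
    b=(abs(Q[...,1])<13)&(Q[...,0]>lo)&(Q[...,0]<lo+20)&(Q[...,2]>20)&(Q[...,2]<75)
    print(lo,np.nanmedian(Q[b],0).round(2),b.sum())
E
```

```text
at press [-170.9 -255.5  182.7] units lin [-2.009  4.509  2.098] rot [ 0.01  0.01 -1.24]
50 [59.99 -0.12 41.51] 1178
70 [ 8.004e+01 -8.000e-02  4.149e+01] 1234
90 [ 1.0002e+02 -6.0000e-02  4.1550e+01] 1331
110 [ 1.2005e+02 -4.0000e-02  4.1570e+01] 1385
130 [ 1.3655e+02 -1.0000e-02  4.1620e+01] 914
```

>>> carry_out(linear=[[0, 0, 0], [0, 0, 0], [-0.5, 0.85, 0], [-0.5, 0.85, 0], [-0.5, 0.85, 0], [-0.5, 0.86, 0], [-0.5, 0.86, 0], [0, 0, 0.8], [0, 0, 0.8], [0, 0, 0.5]], rot=[[0, 0, -0.62], [0, 0, -0.62], [0, 0, 0], [0, 0, 0], [0, 0, 0], [0, 0, 0], [0, 0, 0], [0, 0, 0], [0, 0, 0], [0, 0, 0]])

```text
clock: 39.6
ee_pos: [562.2, -431.1, 93.6]
ee_rot: [-3.137, -0.004, 1.638]
contact_force: [0.0, 1.2, -1.4]
finger_gap: 0.143
gripper_force: 60.0
```

>>> carry_out(linear=[[0, 0, 0], [0, 0, 0], [0, 0, 0]], rot=[[0, 0, 0], [0, 0, 0], [0, 0, 0]])

```text
clock: 39.9
ee_pos: [563.6, -432.6, 99.6]
ee_rot: [3.141, 0.001, 1.637]
contact_force: [0.1, -0.1, -0.7]
finger_gap: 0.143
gripper_force: 60.0
```

```bash
python3 - <<'E'
from h import *
go(p2w([-0.3,-130,97]))
E
```

```text
at press [ 2.00e-01 -3.56e+02  9.96e+01] units lin [ 5.649 -0.015  0.059] rot [ 0.01  0.01 -0.01]
```

>>> carry_out(linear=[[0.3, -0.01, 0], [0.3, 0, 0], [0.3, 0, 0], [0.3, 0, 0], [0.3, 0, 0], [0.3, 0, 0], [0.25, 0, 0.02], [0.2, 0, 0.02], [0.2, 0, 0.02], [0.2, 0, 0]], rot=[[0, 0, 0], [0, 0, 0], [0, 0, 0], [0, 0, 0], [0, 0, 0], [0, 0, 0], [0, 0, 0], [0, 0, 0], [0, 0, 0], [0, 0, 0]])

```text
clock: 40.9
ee_pos: [556.5, -327.9, 97.3]
ee_rot: [3.139, 0.004, 1.638]
contact_force: [-0.5, -9.9, 3.3]
finger_gap: 0.142
gripper_force: 60.0
```

>>> carry_out(linear=[[0.2, 0, 0], [0.2, 0, 0], [0.2, 0, 0], [0.2, 0, 0], [0.2, 0, 0], [0.2, 0, 0], [0.2, 0, 0], [0.2, 0, 0], [0.2, 0, 0], [0.2, 0, 0]], rot=[[0, 0, 0], [0, 0, 0], [0, 0, 0], [0, 0, 0], [0, 0, 0], [0, 0, 0], [0, 0, 0], [0, 0, 0], [0, 0, 0], [0, 0, 0]])

```text
clock: 41.9
ee_pos: [551.1, -247.8, 97.1]
ee_rot: [3.14, 0.003, 1.638]
contact_force: [-1.2, -9.4, 4.9]
finger_gap: 0.141
gripper_force: 60.0
```

```bash
python3 - <<'E'
from h import *
go(p2w([-0.3,-130,97]))
im,W=cloud('wrist')
T=pose(); Q=(W-T[:3,3])@T[:3,:3]
for lo in range(45,140,20):
    b=(abs(Q[...,1])<13)&(Q[...,0]>lo)&(Q[...,0]<lo+20)&(Q[...,2]>20)&(Q[...,2]<65)
    print(lo,np.nanmedian(Q[b],0).round(2),b.sum())
E
```

```text
at press [   0.  -170.8   97.1] units lin [ 1.02  -0.009 -0.   ] rot [0.02 0.04 0.  ]
45 [54.59  0.33 42.17] 1149
65 [75.35  0.37 42.16] 1276
85 [95.31 -0.23 42.2 ] 1281
105 [115.39  -0.21  42.19] 1423
125 [1.277e+02 1.200e-01 4.222e+01] 392
```

>>> carry_out(linear=[[0.2, 0, 0], [0.2, 0, 0], [0.2, 0, 0], [0.2, 0, 0], [0.2, 0, 0], [0, 0, 0], [0, 0, 0]], rot=[[0, 0, 0], [0, 0, 0], [0, 0, 0], [0, 0, 0], [0, 0, 0], [0, 0, 0], [0, 0, 0]])

```text
clock: 42.65
ee_pos: [548.0, -205.6, 96.5]
ee_rot: [3.141, -0.001, 1.637]
contact_force: [0.2, 5.0, 7.1]
finger_gap: 0.146
gripper_force: 60.0
```

```bash
python3 - <<'E'
from h import *
im,W=cloud('scene'); P=w2p(W)
m=(P[...,2]>52)&(P[...,2]<66)&(abs(P[...,0])<60)&(P[...,1]<180)&(P[...,1]>30)
q=P[m]; print(len(q),np.percentile(q,[2,50,98],axis=0).round(1))
go([386.2,-343.8,67],1.529)
E
```

```text
121 [[-20.9  97.   52.9]
 [  3.2 124.8  58.4]
 [ 23.8 137.7  61.6]]
at press [  -0.2 -128.5   96.5] units lin [-3.18  -4.266  0.734] rot [ 0.   -0.02  1.24]
```

Block 2 is through (front end at y≈137). Back to the tray with the stick.

>>> carry_out(linear=[[-0.6, 0, -0.02], [-0.8, 0, -0.02], [-0.8, 0, 0], [-0.8, 0, 0], [0, 0, -0.8], [0, 0, -0.8], [0, 0, -0.5], [0, 0, 0], [0, 0, 0]], rot=[[0, 0, 0], [0, 0, 0], [0, 0, 0], [0, 0, 0], [0, 0, 0], [0, 0, 0], [0, 0, 0], [0, 0, 0], [0, 0, 0]])

```text
clock: 43.6
ee_pos: [555.5, -326.0, 180.9]
ee_rot: [-3.141, -0.001, 1.638]
contact_force: [0.4, -0.2, -1.3]
finger_gap: 0.147
gripper_force: 60.0
```

```bash
python3 - <<'E'
from h import *
go([386.4,-343.6,67],1.531)
im,W=cloud('wrist')
T=pose(); Q=(W-T[:3,3])@T[:3,:3]
for lo in range(45,140,20):
    b=(abs(Q[...,1])<13)&(Q[...,0]>lo)&(Q[...,0]<lo+20)&(Q[...,2]>20)&(Q[...,2]<65)
    print(lo,np.nanmedian(Q[b],0).round(2),b.sum())
E
```

```text
at press [  -0.8 -249.1  180.9] units lin [-0.16  -4.245  2.851] rot [-0.01 -0.01  1.22]
45 [54.98 -0.29 41.68] 1165
65 [75.19 -0.27 41.74] 1233
85 [95.21 -0.24 41.77] 1291
105 [115.2   -0.22  41.82] 1381
125 [134.14  -0.19  41.83] 1296
```

>>> carry_out(linear=[[-0.03, -0.85, 0], [-0.03, -0.85, 0], [-0.03, -0.85, 0], [-0.03, -0.85, 0], [-0.04, -0.85, 0], [0, 0, 0.7], [0, 0, 0.7], [0, 0, 0.6], [0, 0, 0], [0, 0, 0]], rot=[[0, 0, 0], [0, 0, 0], [0, 0, 0], [0, 0, 0], [0, 0, 0.61], [0, 0, 0.61], [0, 0, 0], [0, 0, 0], [0, 0, 0], [0, 0, 0]])

```text
clock: 44.65
ee_pos: [386.5, -343.8, 101.3]
ee_rot: [-3.14, -0.002, 1.531]
contact_force: [-0.1, -0.0, -0.6]
finger_gap: 0.145
gripper_force: 60.0
```

```bash
python3 - <<'E'
from h import *
go([386.4,-343.6,67],1.531)
im,W=cloud('wrist')
b=(W[...,0]<440)&(W[...,0]>335)&(W[...,1]<-150)&(W[...,1]>-420)
rects(W,(W[...,2]>45)&(W[...,2]<75)&b,'bar'); rects(W,(W[...,2]>3)&(W[...,2]<17)&b,'tray')
E
```

```text
at press [-170.6 -255.6  101.3] units lin [ 0.004 -0.001  0.858] rot [-0.02 -0.02  0.  ]
bar [ 388.6 -275.4] [150.5  34.2] 87.5 z 59.2 [293, 0, 55, 230, 10325]
tray [ 361.8 -281. ] [199.5  12.2] 87.0 z 12.0 [279, 0, 18, 245, 3379]
tray [ 415.9 -283.2] [198.8  14.1] 87.3 z 7.7 [343, 0, 24, 245, 4024]
```

>>> carry_out(linear=[[0, 0, 0.5], [0, 0, 0.35], [0, 0, 0], [0, 0, 0]], rot=[[0, 0, 0], [0, 0, 0], [0, 0, 0], [0, 0, 0]])

```text
clock: 45.1
ee_pos: [387.0, -344.5, 68.8]
ee_rot: [3.141, 0.001, 1.531]
contact_force: [-0.2, -0.3, -1.6]
finger_gap: 0.148
gripper_force: 60.0
```

>>> carry_out(linear=[[0, 0, 0], [0, 0, 0], [0, 0, 0], [0, 0, 0], [0, 0, 0], [0, 0, 0], [0, 0, -0.8], [0, 0, -1], [0, 0, -1], [0, 0, -1]], rot=[[0, 0, 0], [0, 0, 0], [0, 0, 0], [0, 0, 0], [0, 0, 0], [0, 0, 0], [0, 0, 0], [0, 0, 0], [0, 0, 0], [0, 0, 0]], gripper=0.72)

```text
clock: 46.1
ee_pos: [386.4, -343.9, 221.5]
ee_rot: [-3.141, -0.0, 1.531]
contact_force: [1.4, -0.3, -0.2]
finger_gap: 0.722
gripper_force: 0.0
```

>>> carry_out(linear=[[0, 0, -1], [0, 0, -0.3], [0, 0, 0], [0, 0, 0]], rot=[[0, 0, 0], [0, 0, 0], [0, 0, 0], [0, 0, 0]])

```text
clock: 46.5
ee_pos: [386.3, -343.8, 270.5]
ee_rot: [-3.14, -0.001, 1.531]
contact_force: [-0.5, 0.0, -0.4]
finger_gap: 0.722
gripper_force: 0.0
```

```bash
python3 - <<'E'
from h import *
im,W=cloud('wrist')
b=(W[...,0]<440)&(W[...,0]>335)&(W[...,1]<-150)&(W[...,1]>-420)
rects(W,(W[...,2]>17)&(W[...,2]<32)&b,'bar'); rects(W,(W[...,2]>3)&(W[...,2]<17)&b,'tray')
go(p2w([-1,100,250]))
E
```

```text
bar [ 389.2 -278.3] [195.2  33.4] 87.2 z 24.1 [308, 43, 27, 153, 3294]
tray [ 389.  -281.7] [225.7  66.3] 86.7 z 7.6 [296, 35, 53, 172, 4340]
at press [-170.8 -255.5  270.1] units lin [9.288 3.275 0.515] rot [-0.02 -0.02 -1.22]
```

The stick lies well in its tray (tray y≈-63 mm). Next I'll fetch block 2.

>>> carry_out(linear=[[0.93, 0.33, 0], [0.93, 0.33, 0], [0.93, 0.33, 0], [0.93, 0.33, 0], [0.93, 0.33, 0], [0.93, 0.33, 0], [0.93, 0.33, 0], [0.93, 0.33, 0], [0.93, 0.33, 0], [0.93, 0.33, 0]], rot=[[0, 0, 0], [0, 0, 0], [0, 0, 0], [0, 0, 0], [0, 0, 0], [0, 0, 0], [0, 0, 0], [0, 0, 0], [0, 0, 0], [0, 0, 0]])

```text
clock: 47.55
ee_pos: [533.4, 23.9, 270.0]
ee_rot: [-3.139, 0.0, 1.531]
contact_force: [-0.5, -0.6, 0.3]
finger_gap: 0.72
gripper_force: 0.0
```

>>> carry_out(linear=[[0, 0, 0], [0, 0, 0], [0, 0, 0.9], [0, 0, 0.9], [0, 0, 0.9], [0, 0, 0.9], [0, 0, 0.9], [0, 0, 0.3], [0, 0, 0], [0, 0, 0]], rot=[[0, 0, -0.61], [0, 0, -0.61], [0, 0, 0], [0, 0, 0], [0, 0, 0], [0, 0, 0], [0, 0, 0], [0, 0, 0], [0, 0, 0], [0, 0, 0]])

```text
clock: 48.55
ee_pos: [533.7, 22.2, 80.4]
ee_rot: [3.141, 0.0, 1.637]
contact_force: [-0.4, -0.1, 0.4]
finger_gap: 0.724
gripper_force: 0.0
```

```bash
python3 - <<'E'
from h import *
go(p2w([-1,100,44]))
im,W=cloud('wrist'); P=w2p(W)
rects(W,(P[...,2]>52)&(P[...,2]<67)&(abs(P[...,0])<60)&(P[...,1]>35)&(P[...,1]<180),'blk2 press',200,P)
E
```

```text
at press [ 0.8 99.8 80.4] units lin [ 0.005 -0.045  0.909] rot [ 0.  0. -0.]
blk2 press [ -0.6 102.6] [63.7 44.2] 89.8 z 60.7 [284, 177, 70, 95, 6312]
blk2 press [-0.2 42.6] [15.1 43.2] 89.8 z 60.7 [289, 300, 62, 18, 1098]
blk2 press [34.4 39.9] [21.7  5.6] 10.3 z 59.7 [354, 303, 32, 15, 380]
blk2 press [-35.9  39.8] [ 5.8 21.9] 82.7 z 59.5 [254, 304, 32, 14, 382]
```

>>> carry_out(linear=[[0, -0.03, 0.5], [0, 0, 0.4], [0, 0, 0], [0, 0, 0]], rot=[[0, 0, 0], [0, 0, 0], [0, 0, 0], [0, 0, 0]])

```text
clock: 49.0
ee_pos: [532.8, 22.1, 45.0]
ee_rot: [3.14, 0.0, 1.637]
contact_force: [0.3, 0.9, 0.4]
finger_gap: 0.717
gripper_force: 0.0
```

>>> carry_out(linear=[[0, 0, 0], [0, 0, 0], [0, 0, 0], [0, 0, 0], [0, 0, 0], [0, 0, 0], [0, 0, -0.9], [0, 0, -0.9], [0, 0, -0.9], [0, 0, -0.9]], rot=[[0, 0, 0], [0, 0, 0], [0, 0, 0], [0, 0, 0], [0, 0, 0], [0, 0, 0], [0, 0, 0], [0, 0, 0], [0, 0, 0], [0, 0, 0]], gripper=0, squeeze=30)

```text
clock: 50.0
ee_pos: [531.8, 22.2, 189.1]
ee_rot: [-3.141, -0.0, 1.637]
contact_force: [0.6, -0.1, -0.2]
finger_gap: 0.458
gripper_force: 30.0
```

>>> carry_out(linear=[[0.5, 0, -0.5], [0.5, 0, -0.5], [0.5, 0, 0], [0, 0, 0], [0, 0, 0]], rot=[[0, 0, 0], [0, 0, 0], [0, 0, 0], [0, 0, 0], [0, 0, 0]])

```text
clock: 50.5
ee_pos: [527.9, 82.0, 227.5]
ee_rot: [-3.141, 0.0, 1.638]
contact_force: [-0.4, -0.2, -0.5]
finger_gap: 0.462
gripper_force: 30.0
```

```bash
python3 - <<'E'
from h import *
s=sensors.observe(); print(s['contact_force'],s['finger_gap'])
im,W=cloud('wrist'); cv2.imwrite('pics/w15.png',im)
rects(W,(W[...,2]>24)&(W[...,2]<42)&(W[...,1]>185)&(W[...,0]>470)&(W[...,0]<625),'blk1 in crate',200)
go([514,265,24],np.pi/2)
E
```

```text
[-0.42405982 -0.2324485  -0.49792239] 0.46205639734902093
blk1 in crate [583.4 244.5] [44.8 76.5] 1.2 z 32.6 [359, 0, 47, 75, 3036]
at press [ -0.9 159.4 227.3] units lin [ 4.599 -0.038  5.082] rot [-0.01  0.    0.77]
```

View pics/w15.png

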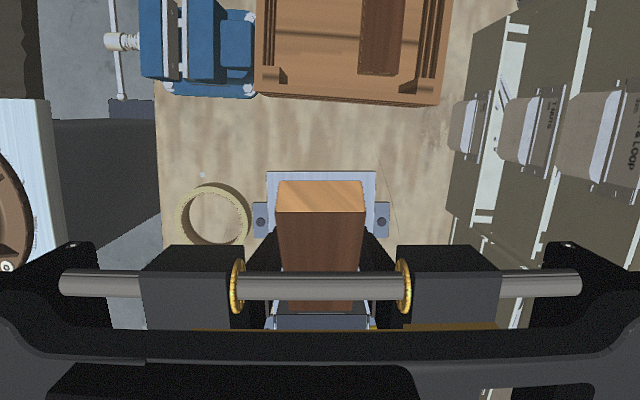

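Block 1 lies in the crate at (380,38), against x≈583, and block 2 is firmly held at (320,240). I'll put block 2 beside it at x≈514.

>>> carry_out(linear=[[0.92, -0.01, 0], [0.92, -0.01, 0], [0.92, -0.01, 0], [0.92, -0.01, 0], [0.92, 0, 0], [0, 0, 0.8], [0, 0, 0.8], [0, 0, 0.8], [0, 0, 0.8], [0, 0, 0]], rot=[[0, 0, 0], [0, 0, 0], [0, 0, 0], [0, 0, 0], [0, 0, 0], [0, 0, 0.72], [0, 0, 0], [0, 0, 0], [0, 0, 0], [0, 0, 0]])

```text
clock: 51.55
ee_pos: [512.8, 263.9, 95.9]
ee_rot: [-3.135, 0.003, 1.574]
contact_force: [0.4, -0.6, -0.6]
finger_gap: 0.458
gripper_force: 30.0
```

>>> carry_out(linear=[[0, 0, 0.8], [0, 0, 0.6], [0, 0, 0.5], [0, 0, 0], [0, 0, 0]], rot=[[0, 0, 0], [0, 0, 0], [0, 0, 0], [0, 0, 0], [0, 0, 0]])

```text
clock: 52.05
ee_pos: [514.9, 265.2, 24.8]
ee_rot: [3.141, 0.0, 1.574]
contact_force: [-0.6, 0.5, -1.6]
finger_gap: 0.459
gripper_force: 30.0
```

>>> carry_out(linear=[[0, 0, 0], [0, 0, 0], [0, 0, 0], [0, 0, -0.6], [0, 0, -1], [0, 0, -1], [0, 0, -1], [0, 0, -1], [0, 0, -1], [0, 0, -0.5]], rot=[[0, 0, 0], [0, 0, 0], [0, 0, 0], [0, 0, 0], [0, 0, 0], [0, 0, 0], [0, 0, 0], [0, 0, 0], [0, 0, 0], [0, 0, 0]], gripper=0.58)

```text
clock: 53.05
ee_pos: [514.7, 265.7, 271.8]
ee_rot: [3.137, -0.002, 1.575]
contact_force: [-0.2, -1.0, 0.6]
finger_gap: 0.579
gripper_force: 0.0
```

```bash
python3 - <<'E'
from h import *
im,W=cloud('scene'); rects(W,(W[...,2]>22)&(W[...,2]<45)&(W[...,1]>185)&(W[...,1]<315)&(W[...,0]>480)&(W[...,0]<625),'blk in crate',20)
go([542.3,-121.3,270])
E
```

```text
blk in crate [616.  194.1] [17.6  9. ] 68.0 z 32.8 [207, 248, 7, 7, 43]
blk in crate [584.5 256.4] [50.7 93.7] 2.6 z 31.5 [174, 255, 38, 19, 402]
at press [ -1.2 344.2 273.8] units lin [-9.685  0.637  0.074] rot [ 0.08 -0.03 -0.72]
```

>>> carry_out(linear=[[-0.97, 0.06, 0], [-0.97, 0.06, 0], [-0.97, 0.06, 0], [-0.97, 0.06, 0], [0, 0, 0]], rot=[[0, 0, 0], [0, 0, 0], [0, 0, 0], [0, 0, 0], [0, 0, 0]])

```text
clock: 53.6
ee_pos: [524.5, 106.9, 267.8]
ee_rot: [-3.141, 0.001, 1.571]
contact_force: [1.2, 0.8, 1.0]
finger_gap: 0.58
gripper_force: 0.0
```

```bash
python3 - <<'E'
from h import *
im,W=cloud('wrist'); cv2.imwrite('pics/w16.png',im)
rects(W,(W[...,2]>24)&(W[...,2]<42)&(W[...,1]>185)&(W[...,0]>470)&(W[...,0]<625),'blk in crate',200)
rects(W,(W[...,2]>76)&(W[...,2]<95)&(W[...,1]>150)&(W[...,0]>450)&(W[...,0]<650),'rim',200)
go([542.3,-121.3,270])
E
```

```text
blk in crate [514.6 258. ] [ 43.5 100.7] 0.3 z 32.5 [294, 6, 37, 89, 3163]
blk in crate [583.3 256.5] [ 44.3 100.1] 0.4 z 32.6 [350, 8, 39, 88, 3194]
rim [547.2 237.1] [181.  126.2] 0.2 z 85.2 [255, 0, 175, 123, 3832]
at press [ -2.6 186.6 267.8] units lin [-5.749  0.442 -0.054] rot [-0.    0.   -0.76]
```

Both blocks lie flat in the crate, at (514.6,258) and (583.3,256.5). Next I'll push the guard down with closed fingers on top of the knob.

>>> carry_out(linear=[[-0.96, 0.07, 0], [-0.96, 0.07, 0], [-0.96, 0.07, 0], [-0.96, 0.07, 0], [-0.96, 0.08, 0], [-0.95, 0.08, 0], [0, 0, 0], [0, 0, 0], [0, 0, 0], [0, 0, 0]], rot=[[0, 0, 0], [0, 0, 0], [0, 0, 0], [0, 0, 0], [0, 0, 0], [0, 0, 0], [0, 0, -0.76], [0, 0, 0], [0, 0, 0], [0, 0, 0]], gripper=0)

```text
clock: 54.65
ee_pos: [543.1, -118.4, 267.9]
ee_rot: [3.142, -0.0, 1.641]
contact_force: [-0.1, 0.6, 1.1]
finger_gap: 0.0
gripper_force: 0.0
```

```bash
python3 - <<'E'
from h import *
s=sensors.observe(); print(s['ee_pos'],s['finger_gap'])
go([542.3,-121.3,175])
E
```

```text
[ 543.06436926 -118.42794597  267.86850196] 0.0003707759900590309
at press [  0.7 -41.2 267.9] units lin [-0.07  -0.024  2.322] rot [ 0.   -0.    0.04]
```

>>> carry_out(linear=[[-0.07, -0.02, 0.5], [0, 0, 0.5], [0, 0, 0.25], [0, 0, 0.2], [0, 0, 0.2], [0, 0, 0.2], [0, 0, 0.2], [0, 0, 0.15], [0, 0, 0.1], [0, 0, 0]], rot=[[0, 0, 0], [0, 0, 0], [0, 0, 0], [0, 0, 0], [0, 0, 0], [0, 0, 0], [0, 0, 0], [0, 0, 0], [0, 0, 0], [0, 0, 0]])

```text
clock: 55.65
ee_pos: [542.7, -122.5, 177.1]
ee_rot: [3.14, 0.001, 1.641]
contact_force: [-4.6, 3.6, 16.8]
finger_gap: 0.002
gripper_force: 8.1
```

>>> carry_out(linear=[[0, 0, 0.02], [0, 0, 0], [0, 0, 0]], rot=[[0, 0, 0], [0, 0, 0], [0, 0, 0]])

```text
clock: 55.95
ee_pos: [542.7, -122.5, 177.1]
ee_rot: [3.139, 0.001, 1.641]
contact_force: [-6.2, 4.1, 22.4]
finger_gap: 0.002
gripper_force: 11.5
```

The knob is at the bottom stop (TCP 177.1, force rising). I'll rise clear and do a final check.

>>> carry_out(linear=[[0, 0, -0.3], [0, 0, -0.8], [0, 0, -1], [-0.6, 0, -1], [-0.9, 0, -0.6], [-0.9, 0, -0.6], [-0.9, 0, -0.6], [0, 0, 0], [0, 0, 0], [0, 0, 0]], rot=[[0, 0, 0], [0, 0, 0], [0, 0, 0], [0, 0, 0], [0, 0, 0], [0, 0, 0], [0, 0, 0], [0, 0, 0], [0, 0, 0], [0, 0, 0]])

```text
clock: 56.95
ee_pos: [551.4, -253.3, 370.2]
ee_rot: [-3.14, -0.001, 1.641]
contact_force: [0.3, -0.3, -0.9]
finger_gap: 0.002
gripper_force: 0.0
```

```bash
python3 - <<'E'
from h import *
im,W=cloud('wrist'); cv2.imwrite('pics/w17.png',im); P=w2p(W)
m=(np.abs(P[...,0])<25)&(P[...,1]>-75)&(P[...,1]<-25)&(P[...,2]>160)
print('knob top',np.nanmedian(P[m],0),m.sum())
b=(W[...,0]<440)&(W[...,0]>335)&(W[...,1]<-150)&(W[...,1]>-420)
rects(W,(W[...,2]>17)&(W[...,2]<32)&b,'bar'); rects(W,(W[...,2]>3)&(W[...,2]<17)&b,'tray')
rects(W,(W[...,2]>15)&(W[...,2]<32)&(W[...,0]>440)&(W[...,0]<700)&(W[...,1]<-180),'other blocks?')
print(sensors.observe()['clock'],sensors.observe()['contact_force'])
E
```

```text
knob top [ 4.43451605e-02 -4.45398471e+01  1.76489431e+02] 383
bar [ 389.1 -277.6] [194.2  35.5] 87.6 z 24.1 [213, 111, 24, 115, 1906]
tray [ 389.2 -281.7] [226.7  67.8] 87.0 z 9.6 [205, 102, 46, 134, 2489]
57.0 [0.3206761  0.03203313 0.97317232]
```

View pics/w17.png

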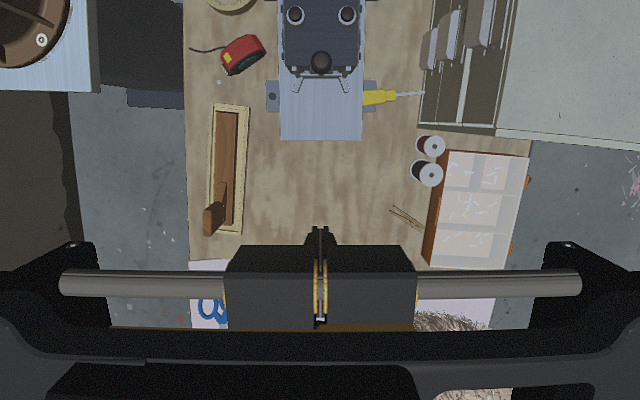

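The final view shows the guard down with the knob at (321,62), top at 176.5. The stick is in its tray at (228,170) with the handle to the right, and no blocks remain on the right.

```bash
python3 -c "
from workcell import job; print(job.close_job())"
```

```text
the job is handed in; nothing more can be done
None
```

The job is handed in, though the hand-in call returned no verdict: both blocks went through the press and lie in the crate, the stick is back in its tray, the guard is fully down, and I never went near the sanding block or the tape.

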